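# Sort left and right laptop hinges into their trays

## Robot

A 7-joint arm with a two-finger parallel gripper is mounted at the origin on the work surface. World frame = base frame: x ahead of the robot, y to its left, z up, the work surface at z = 0. Lengths are in m, angles in rad, forces in N, time in s.
With the tool pointing down it reaches from about 0.4 to 0.85 m from the base axis. Payload 10.4 kg.
Tool frame: the origin (TCP) lies between the finger pads; the fingertips stand tcp_to_tips ahead of it and the grasp point (between the pads) lies 8 mm behind it (tcp_to_tips is the distance from the TCP to the fingertips, in m); z points along the fingers, y is the line along which they close (so a half turn about z gives the same grasp; the last joint's range is limited). The gripper opens to 85 mm and grips with 20 to 120 N. Pads are 22 mm wide; open, the fingers measure 114 mm over their backs; the gripper's body (76 mm by 85 mm) begins 54 mm behind the grasp point. The pads swing forward as they close: fully open they stand 13 mm farther back than shut.
Start: joints at [1.199, 0.332, -0.065, 1.46, 0.022, 1.35, -0.088], TCP at [0.214, -0.587, 0.242] pointing down, gripper open.
Joint ranges: [-2.6, 2.6], [-0.5, 2.12], [-1.47, 1.34], [0.16, 2.42], [-1.27, 4.41], [0.06, 2.06], [-2.6, 2.6]. Speed limits (rad/s): [2.22, 2.22, 2.79, 2.79, 3.14, 3.14, 3.14].

## Interface

Orientations are given as a unit quaternion [x, y, z, w].
In Python, from workcell import * gives the robot as it stands.
- The arm moves only by the tool apply_moves, never from a script. Its argument "rows" is a list of rows, each an object of numbers: "x", "y", "z": the shift along the tool's x, y, z in mm; "ax", "ay", "az": the turn, a rotation vector about the tool's x, y, z in degrees; "gripper": the closure, from 0 (fully open) to 1 (shut). A call has 1 to 5 rows; each row shifts and turns the commanded pose from where the row before left it, along the tool's axes as they then stand; what a row does not reach is not made up. A row lasts 1/12 s, in which the tool goes at most 41.7 mm and 7.16 degrees, less where a joint would pass 70% of its speed; a pose out of reach is approached as far as the arm can. A call with a gripper value outside its range is refused whole. The fingers move at their own pace and stop on an object; "newtons" is the grip in N (left out, the last holds). Time passes only in rows, so rows that do not move let the fingers close. It gives the time, the measured TCP pose, the force, the opening and the grip force at its end, in the units of the state.
- get_obs(): the state, without advancing time (a new reading comes with each control period).
- camera(name): name is "scene" or "side" or "wrist"; returns a dict with "color" (384x512x3 uint8, red, green, blue), "fov_y" (degrees; the focal length in pixels is half the picture's height over the tangent of half this angle, whatever the lens; pixels are square), "cx", "cy" (the principal point, pixels), "rvec" (rotation vector, rad) and "tvec" (3), from world to camera coordinates, as OpenCV has them. Camera axes: x right, y down, z forward; pixel columns grow to the right and rows downward; lengths in m; the calibration is good to about 2 mm. A picture is of the moment at which its call begins. There is no depth.
- hand_in(): hands the job in; it is judged then, once.
The state is a dict: "clock": time; "joint_pos": joint angles; "joint_velocities": joint speeds; "tau": joint torques, N m; "position": TCP position; "ee_rot": TCP orientation; "ft_force": force on the tool from outside, world axes, zero at the start; "torque": the same for the moment, N m; "grip_width": opening from 0.0 (shut) to 1.0 (fully open); "grasp_force": force on a finger pad.
Only numpy, scipy, OpenCV 4.12 (cv2) and the standard library are available. Lean on these libraries where they do the work, as an engineer would, in place of code of your own. Each camera call takes 0.05 s, during which the arm holds its last target. There are 200 camera calls.

## Task

Among the parts on the repair bench lie four L-shaped laptop hinges, two left-hand and two right-hand: looking down on one with its foot end pointing away from you, the foot sticks out to the left on a left-hand hinge and to the right on a right-hand one. Put both left-hand hinges in the blue tray and both right-hand hinges in the yellow tray, one in each compartment, lying flat on the compartment's floor with the barrel up. Leave the straight hinge without a foot and all the other parts where they lie.

Things in the scene. Friction and masses are not known exactly. Their poses are not given: they have to be found in the camera images.
- hinge_left_a: left-hand steel hinge, 80 g, barrel up. Flat L 4 mm thick: arm x -35..35, y -7..7 mm; foot x 19..35 out to y = 33 (seen from above, foot end away from you, it points left). Bright barrel to grip, from above across the arm: 14 mm diameter, along x -15..21 at y 0, axis 28 and top 35 above underside, on a 9 mm wide web. Origin: underside, mid-arm; x along arm to foot end, z up. Any yaw
- hinge_left_b: left-hand steel hinge, 80 g, barrel up. Flat L 4 mm thick: arm x -35..35, y -7..7 mm; foot x 19..35 out to y = 33 (seen from above, foot end away from you, it points left). Bright barrel to grip, from above across the arm: 14 mm diameter, along x -15..21 at y 0, axis 28 and top 35 above underside, on a 9 mm wide web. Origin: underside, mid-arm; x along arm to foot end, z up. Any yaw
- hinge_right_a: right-hand steel hinge, 80 g, barrel up. Flat L 4 mm thick: arm x -35..35, y -7..7 mm; foot x 19..35 out to y = -33 (seen from above, foot end away from you, it points right). Bright barrel to grip, from above across the arm: 14 mm diameter, along x -15..21 at y 0, axis 28 and top 35 above underside, on a 9 mm wide web. Origin: underside, mid-arm; x along arm to foot end, z up. Any yaw
- hinge_right_b: right-hand steel hinge, 80 g, barrel up. Flat L 4 mm thick: arm x -35..35, y -7..7 mm; foot x 19..35 out to y = -33 (seen from above, foot end away from you, it points right). Bright barrel to grip, from above across the arm: 14 mm diameter, along x -15..21 at y 0, axis 28 and top 35 above underside, on a 9 mm wide web. Origin: underside, mid-arm; x along arm to foot end, z up. Any yaw
- blue_tray: shallow blue tray for left-hand hinges, fixed to the bench, outside 106 (x) x 150 (y) mm. Origin: middle of underside, z up. Walls 4 mm thick, tops 14 mm above the bench, floor 4 mm above it; a 6 mm divider along x makes two compartments, each 98 (x) x 68 (y) mm inside, centres at y = +37 and -37 mm
- yellow_tray: shallow yellow tray for right-hand hinges, fixed to the bench, outside 106 (x) x 150 (y) mm. Origin: middle of underside, z up. Walls 4 mm thick, tops 14 mm above the bench, floor 4 mm above it; a 6 mm divider along x makes two compartments, each 98 (x) x 68 (y) mm inside, centres at y = +37 and -37 mm
- plain_hinge: straight dark steel hinge with the same barrel but no foot, 70 x 14 mm, 35 mm high; a bystander, lies loose on the bench and is to be left alone. Origin: middle of its underside
- memory_module: green memory module with black chips, 66 x 30 mm, 5 mm high; a bystander, lies loose on the bench and is to be left alone. Origin: middle of its underside
- fan: flat black laptop fan, 50 x 50 mm, 12 mm high; a bystander, lies loose on the bench and is to be left alone. Origin: middle of its underside
- heat_sink: copper finned heat sink, 44 x 34 mm, 10 mm high; a bystander, lies loose on the bench and is to be left alone. Origin: middle of its underside
There are look-alikes about, which are no part of the job. What is meant by the blue_tray is not pink, and is the smaller of those in its own colour.

How it is judged:
By the outcome, as a careful person would: the job done as asked, in the order asked, and still so for the second after the job is handed in, with the robot touching nothing.
It also fails if it takes over 99 s, if anything falls off the work surface, if the arm or the gripper's body presses on something with over 40 N, if the wrist force passes 120 N, or if a joint passes its speed limit or range.

## Working session

There is one attempt and no reset: what is moved stays moved. The work goes in short steps, Python scripts to look and compute and a tool call to move; the robot and the scene stay as the last step left them, time stands still between calls to the robot, and variables do not carry over. Pictures are saved under pics/ and viewed, at most 14 in all, crops included, and the job is handed in when it is done.

Besides the shell and the picture viewer there is one more tool, called as a command line: name --argument value ..., lists and objects as JSON in quotes. apply_moves: Moves the arm, as the interface text tells. Its arguments: {"type":"object","properties":{"rows":{"type":"array","items":{"type":"object","properties":{"x":{"type":"number"},"y":{"type":"number"},"z":{"type":"number"},"ax":{"type":"number"},"ay":{"type":"number"},"az":{"type":"number"},"gripper":{"type":"number"}}}},"newtons":{"type":"number"}},"required":["rows"]}

```bash
ls; mkdir -p pics; cat > h.py <<'E'
from workcell import *
import numpy as np, cv2
from scipy.spatial.transform import Rotation as R
def K(c):
    f=c["color"].shape[0]/2/np.tan(np.radians(c["fov_y"])/2); return np.array([[f,0,c["cx"]],[0,f,c["cy"]],[0,0,1]])
def ray(c,uv):
    Rm=cv2.Rodrigues(np.array(c["rvec"],float))[0]; o=-Rm.T@np.array(c["tvec"],float)
    uv=np.atleast_2d(np.array(uv,float)); p=np.c_[uv,np.ones(len(uv))]@np.linalg.inv(K(c)).T
    return o,p@Rm
def plane(c,uv,z):
    o,d=ray(c,uv); return o+d*((z-o[2])/d[:,2])[:,None]
def proj(c,P):
    return cv2.projectPoints(np.atleast_2d(np.array(P,float)),np.array(c["rvec"],float),np.array(c["tvec"],float),K(c),None)[0][:,0]
def tri(c1,a,c2,b):
    o1,d1=ray(c1,a);o2,d2=ray(c2,b);d1=d1[0];d2=d2[0]
    s=np.linalg.lstsq(np.c_[d1,-d2],o2-o1,rcond=None)[0]; p=o1+s[0]*d1;q=o2+s[1]*d2
    return (p+q)/2,np.linalg.norm(p-q)
def save(n,c,roi=None,s=1):
    im=c["color"][:,:,::-1]
    if roi: im=im[roi[1]:roi[3],roi[0]:roi[2]]
    cv2.imwrite("pics/"+n,cv2.resize(im,None,fx=s,fy=s,interpolation=cv2.INTER_CUBIC))
E
python3 - <<'E'
from h import *
import pickle
d={n:camera(n) for n in("scene","side","wrist")}
pickle.dump(d,open("c0.pkl","wb"))
for n,c in d.items(): save(n+"0.png",c,s=1.5); print(n,c["fov_y"],ray(c,[256,192]))
print(get_obs())
E
```

```text
pics
scene 51.7598108036409 (array([0.96263955, 0.59331462, 0.74818479]), array([[-0.46728269, -0.6084493 , -0.64168781]]))
side 56.50326449903856 (array([-0.00325423,  0.56389581,  0.56541847]), array([[ 0.48797382, -0.66116399, -0.57001025]]))
wrist 59.07752180627024 (array([ 0.29335311, -0.55755107,  0.37218728]), array([[-0.30546561, -0.12065227, -0.94457491]]))
{'clock': 0.15, 'joint_pos': array([ 1.19939482,  0.33271884, -0.06469766,  1.46069833,  0.02159615,
        1.34989981, -0.08852041]), 'joint_velocities': array([-0.00077752, -0.00197939,  0.00060505, -0.00318229, -0.00136648,
        0.00090393, -0.00093491]), 'tau': array([ 6.88651598e-04, -6.25824237e+01,  4.91683558e-02, -3.91854644e+01,
        1.63156609e-02,  7.43244309e-03,  4.53980294e-05]), 'position': array([ 0.21352308, -0.58712788,  0.24172751]), 'ee_rot': array([ 9.84831225e-01,  1.73514243e-01, -1.08698691e-04, -5.03036648e-04]), 'ft_force': array([-0.0254114 , -0.63403693,  0.37571552]), 'torque': array([-0.01417282,  0.0152628 ,  0.01964518]), 'grasp_force': 0.0, 'grip_width': 0.9978080133509605}
```

View pics/scene0.png

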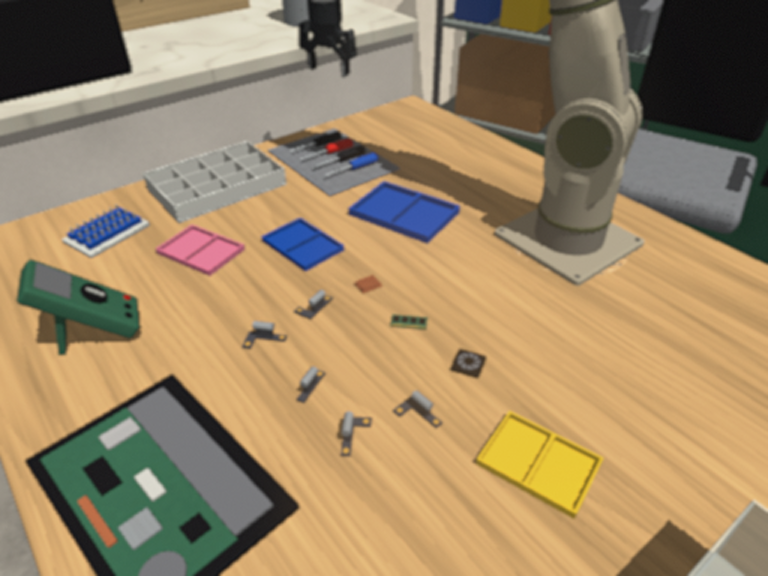

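View pics/side0.png

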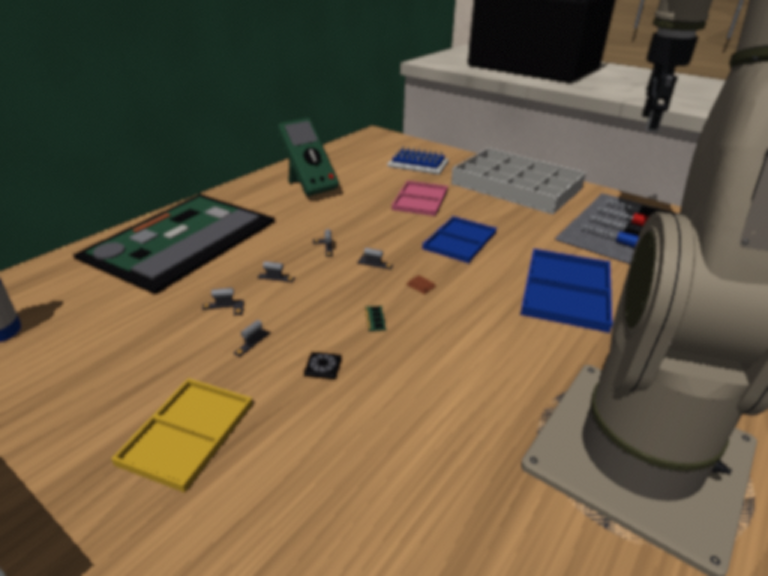

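The scene view shows five hinge-like parts at 768-scale pixels (318,303), (263,332), (311,382), (350,430) and (420,405). The yellow tray is at (540,462). For the blue tray, the candidates are the pink tray (200,249), the small blue tray (303,243) and the large blue tray (405,211). The smaller blue one fits the description. Next I'll confirm the trays and the handedness of each hinge in crops.

```bash
python3 - <<'E'
from h import *
import pickle
d=pickle.load(open("c0.pkl","rb")); c=d["scene"]; s=d["side"]
for n,p in dict(h1=(318,303),h2=(263,332),h3=(311,382),h4=(350,430),h5=(420,405),blue=(303,243),bigblue=(405,211),yel=(540,462),fan=(468,362),mem=(409,321),hs=(368,284)).items():
    print(n,plane(c,np.array(p)/1.5,0.01).round(3)[0])
# top-down view for looking only: x up, y left ; 2mm->1px... 
x0,x1,y0,y1=.30,.80,-.45,.30;S=1000
W=[]
for (x,y) in [(x1,y1),(x1,y0),(x0,y0),(x0,y1)]: W.append([x,y,0.0])
for n,k in (("scene",c),):
    src=proj(k,W).astype(np.float32); w,hh=800,533
    H=cv2.getPerspectiveTransform(src,np.float32([[0,0],[w,0],[w,hh],[0,hh]]))
    cv2.imwrite(f"pics/top_{n}.png",cv2.warpPerspective(k["color"][:,:,::-1],H,(w,hh),flags=cv2.INTER_CUBIC))
save("crop1.png",c,(150,140,300,310),3.5)
E
```

```text
h1 [ 0.549 -0.149  0.01 ]
h2 [ 0.669 -0.144  0.01 ]
h3 [0.665 0.008 0.01 ]
h4 [0.67  0.125 0.01 ]
h5 [0.556 0.154 0.01 ]
blue [ 0.469 -0.331  0.01 ]
bigblue [ 0.218 -0.294  0.01 ]
yel [0.489 0.34  0.01 ]
fan [0.433 0.135 0.01 ]
mem [ 0.447 -0.005  0.01 ]
hs [ 0.442 -0.136  0.01 ]
```

View pics/crop1.png

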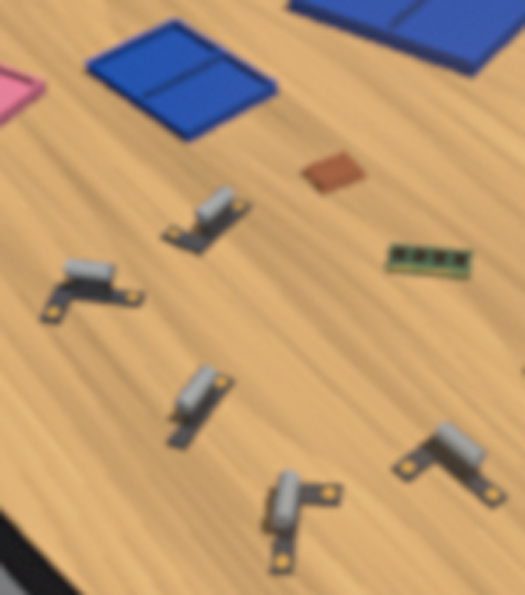

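View pics/top_scene.png

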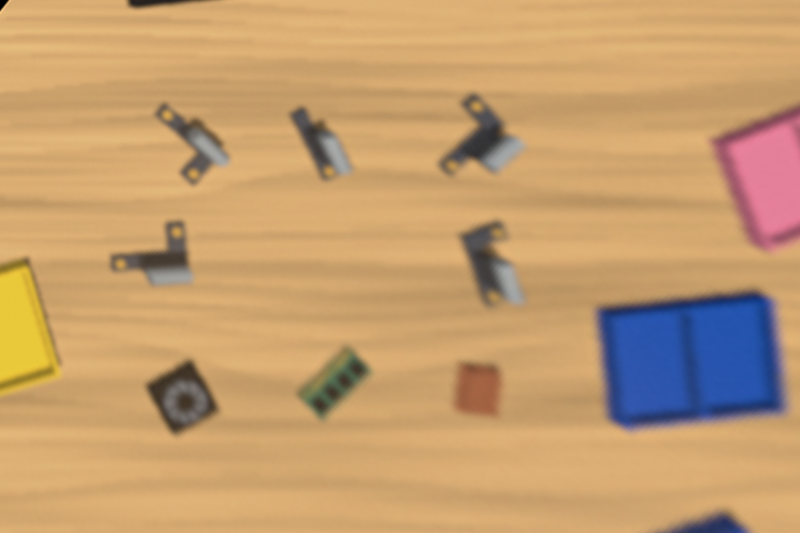

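The crops show the following:

| Part | 768-scale px | World position (approx. m) | Reading |
|---|---|---|---|
| H1 | (318,303) | (.55,-.15) | Facing its foot end, foot to the right: **right-hand** |
| H2 | (263,332) | (.67,-.14) | Foot to the left: **left-hand** |
| H3 | (311,382) | | No foot: plain hinge, leave it |
| H4 | (350,430) | (.67,.125) | Foot to the right: **right-hand** |
| H5 | (420,405) | (.56,.15) | Foot to the left: **left-hand** |

The small blue tray at (303,243) measures about 106x150 mm, and the larger blue one isn't the tray meant. Next I'll fly the wrist camera over the trays and hinges.

apply_moves --rows '[{"x":33.5,"y":-15.6,"z":-9},{"x":33.5,"y":-15.6,"z":-9},{"x":33.5,"y":-15.6,"z":-9},{"x":33.5,"y":-15.6,"z":-9},{"x":33.5,"y":-15.6,"z":-9}]'

```text
invalid input at $.rows[0]: expected keys x, y, z, ax, ay, az, gripper
```

apply_moves --rows '[{"x":33.5,"y":-15.6,"z":-9},{"x":33.5,"y":-15.6,"z":-9},{"x":33.5,"y":-15.6,"z":-9},{"x":33.5,"y":-15.6,"z":-9},{"x":33.5,"y":-15.6,"z":-9}]'

```text
invalid input at $.rows[0]: expected keys x, y, z, ax, ay, az, gripper
```

apply_moves --rows '[{"x":33.5,"y":-15.6,"z":-9},{},{}]'

```text
invalid input at $.rows[0]: expected keys x, y, z, ax, ay, az, gripper
```

```bash
python3 - <<'E'
from h import *
import pickle
c=camera("wrist"); pickle.dump(c,open("w1.pkl","wb")); save("w1.png",c,s=1)
o=get_obs(); print(o["position"],R.from_quat(o["ee_rot"]).as_matrix()[:,0])
for p in [(.469,-.331,.014),(.549,-.149,0),(.669,-.144,0),(.665,.008,0)]: print(proj(c,p).round())
E
```

```text
[ 0.21356042 -0.5871603   0.24184409] [ 9.39759930e-01  3.41835154e-01 -3.74137118e-05]
[[  53. -260.]]
[[-188. -523.]]
[[-209. -855.]]
[[ -530. -1037.]]
```

All keys are required in every row.

apply_moves --rows '[{"x":33.5,"y":-15.6,"z":-9,"ax":0,"ay":0,"az":0,"gripper":0},{"x":33.5,"y":-15.6,"z":-9,"ax":0,"ay":0,"az":0,"gripper":0},{"x":33.5,"y":-15.6,"z":-9,"ax":0,"ay":0,"az":0,"gripper":0},{"x":33.5,"y":-15.6,"z":-9,"ax":0,"ay":0,"az":0,"gripper":0},{"x":33.5,"y":-15.6,"z":-9,"ax":0,"ay":0,"az":0,"gripper":0}]'

```text
clock: 0.62
position: [0.3453, -0.4553, 0.2877]
ee_rot: [0.985, 0.173, -0.0, 0.0]
ft_force: [0.4, -1.8, -0.2]
grip_width: 0.999
grasp_force: 0.0
```

apply_moves --rows '[{"x":33.5,"y":-15.6,"z":-9,"ax":0,"ay":0,"az":0,"gripper":0},{"x":33.5,"y":-15.6,"z":-9,"ax":0,"ay":0,"az":0,"gripper":0},{"x":33.5,"y":-15.6,"z":-9,"ax":0,"ay":0,"az":0,"gripper":0},{"x":33.5,"y":-15.6,"z":-9,"ax":0,"ay":0,"az":0,"gripper":0},{"x":33.5,"y":-15.6,"z":-9,"ax":0,"ay":0,"az":0,"gripper":0}]'

```text
clock: 1.03
position: [0.476, -0.3247, 0.3328]
ee_rot: [0.985, 0.173, -0.0, 0.0]
ft_force: [0.7, -0.6, 0.2]
grip_width: 0.999
grasp_force: 0.0
```

apply_moves --rows '[{"x":33.5,"y":-15.6,"z":-9,"ax":0,"ay":0,"az":0,"gripper":0},{"x":0,"y":0,"z":0,"ax":0,"ay":0,"az":0,"gripper":0},{"x":0,"y":0,"z":0,"ax":0,"ay":0,"az":0,"gripper":0}]'

```text
clock: 1.28
position: [0.5029, -0.298, 0.3415]
ee_rot: [0.984, 0.176, 0.0, -0.0]
ft_force: [-1.6, -0.1, 0.3]
grip_width: 0.998
grasp_force: 0.0
```

```bash
python3 - <<'E'
from h import *
import pickle
c=camera("wrist"); pickle.dump(c,open("w1.pkl","wb")); save("w1.png",c,s=1)
o=get_obs(); print(o["clock"],o["position"],R.from_quat(o["ee_rot"]).as_matrix()[:,0])
for p in [(.469,-.331,.014),(.549,-.149,0),(.669,-.144,0),(.665,.008,0)]: print(proj(c,p).round())
E
```

```text
1.3333 [ 0.50143587 -0.2999165   0.34110182] [ 9.39341995e-01  3.42981744e-01 -3.74576218e-04]
[[267. 171.]]
[[158.  67.]]
[[180. -35.]]
[[ 52. -84.]]
```

apply_moves --rows '[{"x":24,"y":-31,"z":-10,"ax":0,"ay":0,"az":0,"gripper":0},{"x":24,"y":-31,"z":-10,"ax":0,"ay":0,"az":0,"gripper":0},{"x":24,"y":-31,"z":-10,"ax":0,"ay":0,"az":0,"gripper":0},{"x":24,"y":-31,"z":-10,"ax":0,"ay":0,"az":0,"gripper":0},{"x":24,"y":-31,"z":-10,"ax":0,"ay":0,"az":0,"gripper":0}]'

```text
clock: 1.75
position: [0.5606, -0.1139, 0.3915]
ee_rot: [0.985, 0.172, -0.0, 0.0]
ft_force: [1.3, -0.3, 0.5]
grip_width: 1.004
grasp_force: 0.0
```

apply_moves --rows '[{"x":0,"y":0,"z":0,"ax":0,"ay":0,"az":0,"gripper":0},{"x":0,"y":0,"z":0,"ax":0,"ay":0,"az":0,"gripper":0}]'

```text
clock: 1.92
position: [0.5612, -0.1125, 0.3915]
ee_rot: [0.985, 0.175, 0.0, 0.0]
ft_force: [-0.7, -0.6, -0.4]
grip_width: 1.001
grasp_force: 0.0
```

```bash
python3 - <<'E'
from h import *
import pickle
c=camera("wrist"); pickle.dump(c,open("w2.pkl","wb")); save("w2.png",c,s=1.5)
o=get_obs(); print(o["clock"],o["position"])
E
```

```text
1.9667 [ 0.56072781 -0.11465385  0.39096034]
```

apply_moves --rows '[{"x":12,"y":-34,"z":0,"ax":0,"ay":0,"az":0,"gripper":0},{"x":12,"y":-34,"z":0,"ax":0,"ay":0,"az":0,"gripper":0},{"x":12,"y":-34,"z":0,"ax":0,"ay":0,"az":0,"gripper":0},{"x":12,"y":-34,"z":0,"ax":0,"ay":0,"az":0,"gripper":0},{"x":0,"y":0,"z":0,"ax":0,"ay":0,"az":0,"gripper":0}]'

```text
clock: 2.38
position: [0.5587, 0.0362, 0.391]
ee_rot: [0.984, 0.177, -0.0, -0.001]
ft_force: [-0.9, 0.9, 0.5]
grip_width: 1.003
grasp_force: 0.0
```

apply_moves --rows '[{"x":0,"y":0,"z":0,"ax":0,"ay":0,"az":0,"gripper":0}]'

```text
clock: 2.47
position: [0.5594, 0.0303, 0.3908]
ee_rot: [0.985, 0.174, -0.0, 0.0]
ft_force: [0.3, -1.3, -0.5]
grip_width: 1.001
grasp_force: 0.0
```

```bash
python3 - <<'E'
from h import *
import pickle
c=camera("wrist"); pickle.dump(c,open("w3.pkl","wb")); save("w3.png",c,s=1.5)
o=get_obs(); print(o["clock"],o["position"])
E
```

```text
2.5167 [0.55969352 0.02849042 0.39072367]
```

View pics/w2.png

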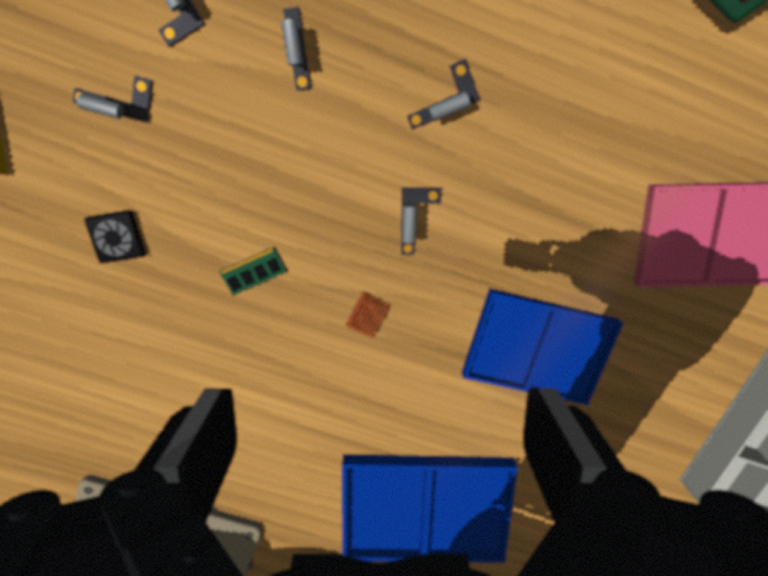

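View pics/w3.png

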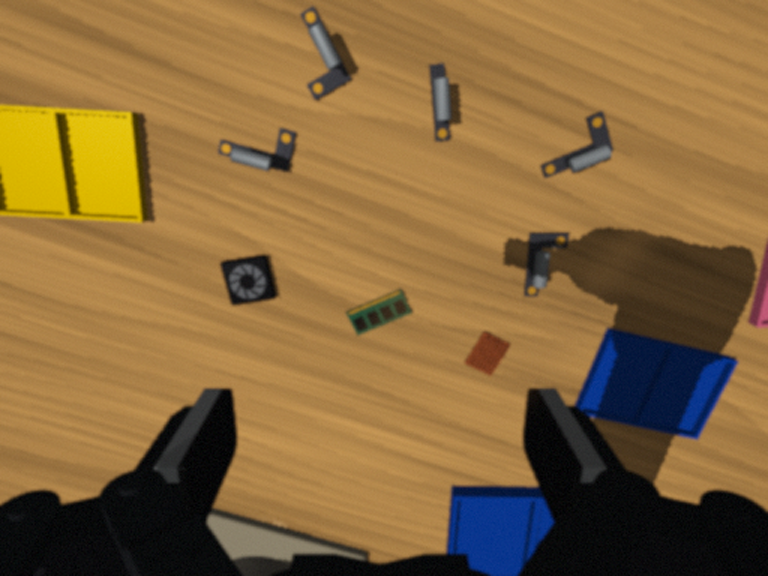

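The wrist views confirm the handedness of all four hinges. They lie in w2 at (420,210) H1, (445,100) H2, (115,100) H5 and in w3 at (330,55) H4. Next I'll measure the dots and barrels across the two views, and the tray rims.

```bash
cat > meas.py <<'E'
from h import *
def feats(c,p,r=34,zref=0.01):
    """dots and barrel in a box round projected point p"""
    u,v=proj(c,p)[0].astype(int); im=c["color"]; hsv=cv2.cvtColor(im,cv2.COLOR_RGB2HSV)
    m=np.zeros(im.shape[:2],np.uint8); cv2.circle(m,(u,v),r,255,-1)
    i3=im.astype(int); 
    grey=((i3.max(2)-i3.min(2)<28)&(i3.max(2)>75)).astype(np.uint8)*255&m
    dot=((hsv[...,0]>12)&(hsv[...,0]<24)&(hsv[...,1]>185)&(hsv[...,2]>150)).astype(np.uint8)*255&m
    n,l,s,ce=cv2.connectedComponentsWithStats(dot)
    k=sorted(range(1,n),key=lambda i:-s[i,4])[:2]; dots=[(ce[i],s[i,4]) for i in k]
    n,l,s,ce=cv2.connectedComponentsWithStats(grey)
    if n<2: return dots,None
    i=1+np.argmax(s[1:,4]); rect=cv2.minAreaRect(np.argwhere(l==i)[:,::-1].astype(np.float32))
    bp=cv2.boxPoints(rect); e=sorted([(np.linalg.norm(bp[0]-bp[1]),0),(np.linalg.norm(bp[1]-bp[2]),1)])
    ends=((bp[0]+bp[1])/2,(bp[2]+bp[3])/2) if e[0][1]==0 else ((bp[1]+bp[2])/2,(bp[3]+bp[0])/2)
    return dots,(ends,rect[1],s[i,4])
E
python3 - <<'E'
from meas import *
import pickle
a,b=[pickle.load(open(f"w{i}.pkl","rb")) for i in(2,3)]
hx=dict(H1=(.549,-.149,.01),H2=(.669,-.144,.01),H4=(.67,.125,.01),H5=(.556,.154,.01),H3=(.665,.008,.01))
for n,p in hx.items():
    for t,c in(("w2",a),("w3",b)):
        d,g=feats(c,p)
        print(n,t,[(x.round(1),s,(plane(c,x,.004)[0][:2]*1000).round(1)) for x,s in d], None if g is None else ([(plane(c,e,.030)[0][:2]*1000).round(1) for e in g[0]],np.round(g[1],1),g[2]))
E
```

```text
H1 w2 [(array([288.5, 130.2]), np.int32(13), array([ 584.5, -161.8])), (array([271.4, 165.1]), np.int32(12), array([ 524.4, -157.2]))] ([array([ 570.1, -139.7]), array([ 533.8, -153.8])], array([ 9., 26.]), np.int32(228))
H1 w3 [(array([354.3, 193.2]), np.int32(12), array([ 524.3, -157.4])), (array([374., 159.]), np.int32(3), array([ 586.3, -161.6]))] ([array([ 540.6, -142.4]), array([ 540.9, -156.4])], array([8.9, 8.9]), np.int32(71))
H2 w2 [(array([306.8,  46.2]), np.int32(20), array([ 702.6, -141.7])), (array([277. ,  79.4]), np.int32(17), array([ 646.9, -118.5]))] ([array([ 681.4, -155. ]), array([ 655.4, -125.6])], array([11. , 29.3]), np.int32(276))
H2 w3 [(array([397.8,  81. ]), np.int32(21), array([ 702.6, -141.7])), (array([366.4, 112.4]), np.int32(15), array([ 646.7, -118.7]))] ([array([ 682.7, -156.3]), array([ 655.2, -126.7])], array([ 9.2, 30.1]), np.int32(255))
H4 w2 [(array([112.8,  22. ]), np.int32(21), array([639. , 121.7]))] ([array([661. ,  94.5]), array([635.4, 117.1])], array([14.1, 25.5]), np.int32(203))
H4 w3 [(array([206.5,  11. ]), np.int32(22), array([694.3, 146.8])), (array([211.5,  58.2]), np.int32(18), array([639.4, 122.1]))] ([array([691.7, 142.2]), array([658.5, 109.5])], array([38.9,  9.6]), np.int32(281))
H5 w2 [(array([93.7, 57.2]), np.int32(18), array([585.1, 137.3]))] ([array([558.1, 179.4]), array([561.5, 141.7])], array([29.1, 11.2]), np.int32(282))
H5 w3 [(array([190.4,  91.8]), np.int32(16), array([585.1, 137.1])), (array([150.2,  98.6]), np.int32(16), array([555.5, 190. ]))] ([array([558.6, 179.6]), array([561.4, 140.6])], array([28.4, 11. ]), np.int32(238))
H3 w2 [(array([201.1,  54. ]), np.int32(20), array([641.7,  -4.8]))] ([array([692.1,  21.2]), array([652.2,   1.9])], array([37.5,  8.5]), np.int32(272))
H3 w3 [(array([294.5,  88.5]), np.int32(16), array([641.6,  -4.6]))] ([array([686.8,  18.7]), array([651.4,   4.2])], array([30., 11.]), np.int32(293))
```

apply_moves --rows '[{"x":11.2,"y":-30.8,"z":0,"ax":0,"ay":0,"az":0,"gripper":0},{"x":11.2,"y":-30.8,"z":0,"ax":0,"ay":0,"az":0,"gripper":0},{"x":11.2,"y":-30.8,"z":0,"ax":0,"ay":0,"az":0,"gripper":0},{"x":11.2,"y":-30.8,"z":0,"ax":0,"ay":0,"az":0,"gripper":0},{"x":0,"y":0,"z":0,"ax":0,"ay":0,"az":0,"gripper":0}]'

```text
clock: 2.93
position: [0.5589, 0.1658, 0.3905]
ee_rot: [0.984, 0.176, -0.001, -0.001]
ft_force: [0.5, 1.7, -0.1]
grip_width: 1.0
grasp_force: 0.0
```

```bash
cat >> h.py <<'E'
def go(x,y,z,yaw):
    o=get_obs(); r=R.from_quat(o["ee_rot"]); t=R.from_euler("z",yaw,degrees=True)*R.from_quat([1,0,0,0])
    print("t",round(o["clock"],2),"shift mm",(r.inv().apply(np.array([x,y,z])-o["position"])*1000).round(1),"turn deg",np.degrees((r.inv()*t).as_rotvec()).round(1))
E
python3 - <<'E'
from meas import *
import pickle
try: print("ttt",tcp_to_tips)
except Exception as e: print(e)
w4=camera("wrist"); pickle.dump(w4,open("w4.pkl","wb"))
w={i:pickle.load(open(f"w{i}.pkl","rb")) for i in(1,2,3,4)}
d0=pickle.load(open("c0.pkl","rb"))
def corners(c,col,p,z):
    hsv=cv2.cvtColor(c["color"],cv2.COLOR_RGB2HSV)
    lo,hi=dict(blue=((105,150,40),(125,255,255)),yellow=((22,150,60),(34,255,255)))[col]
    m=cv2.morphologyEx(cv2.inRange(hsv,lo,hi),cv2.MORPH_CLOSE,np.ones((7,7)))
    n,l,s,ce=cv2.connectedComponentsWithStats(m); u,v=proj(c,p)[0]
    k=min((i for i in range(1,n) if s[i,4]>500),key=lambda i:np.hypot(*(ce[i]-[u,v])))
    P=np.argwhere(l==k)[:,::-1]; edge=[P.min(0),P.max(0)]
    return cv2.minAreaRect((plane(c,P,z)[:,:2]*1000).astype(np.float32)),edge
for col,p,L in(("blue",(.469,-.331,.014),[w[1],w[2],d0["scene"],d0["side"]]),("yellow",(.489,.34,.014),[w[4],d0["scene"],d0["side"]])):
    for c in L:
        r,e=corners(c,col,p,.014); print(col,np.round(r[0],1),np.round(r[1],1),round(r[2],1),"edge",e)
# heights
hx=dict(H1=(.549,-.149,.01),H2=(.669,-.144,.01),H4=(.67,.125,.01),H5=(.556,.154,.01))
for n,p in hx.items():
    for i,j in((2,3),(3,4)):
        (da,ga),(db,gb)=feats(w[i],p),feats(w[j],p)
        for x,_ in da:
            for y,_ in db:
                t,e=tri(w[i],x,w[j],y)
                if e<.004: print(n,i,j,"dot",(t*1000).round(1),round(e*1000,1))
        t,e=tri(w[i],np.mean(ga[0],0),w[j],np.mean(gb[0],0)); print(n,i,j,"barrel",(t*1000).round(1),round(e*1000,1))
go(.5576,.1591,.15,94)
E
```

```text
ttt 0.011
blue [ 469.2 -337.9] [104.6 147.9] 6.3 edge [array([213, 124]), array([332, 217])]
blue [ 469.9 -335.4] [106.3 150.5] 6.4 edge [array([309, 194]), array([413, 268])]
blue [ 472.2 -329.8] [103.1 150.9] 6.5 edge [array([176, 147]), array([227, 178])]
blue [ 458.1 -323.2] [102.7 153.1] 6.6 edge [array([283, 146]), array([329, 173])]
yellow [487.1 335.6] [107.3 153.2] 17.0 edge [array([ 77, 101]), array([182, 176])]
yellow [489.6 337.6] [111.8 151. ] 17.0 edge [array([318, 274]), array([401, 344])]
yellow [476.8 340.3] [108.4 152.2] 16.8 edge [array([ 76, 254]), array([166, 325])]
H1 2 3 dot [ 585.4 -161.8    3.9] 1.8
H1 2 3 dot [ 524.5 -157.1    4.8] 0.1
H1 2 3 barrel [ 548.4 -145.1   40. ] 11.1Traceback (most recent call last):
  File "<stdin>", line 28, in <module>
TypeError: 'NoneType' object is not subscriptable
```

```bash
python3 - <<'E'
from meas import *
import pickle
w={i:pickle.load(open(f"w{i}.pkl","rb")) for i in(1,2,3,4)}
for n,p,i,j in(("H1",(.549,-.149,.01),1,2),("H2",(.669,-.144,.01),2,3),("H4",(.67,.125,.01),3,4),("H5",(.556,.154,.01),2,4)):
    (da,ga),(db,gb)=feats(w[i],p),feats(w[j],p)
    for x,_ in da:
        for y,_ in db:
            t,e=tri(w[i],x,w[j],y)
            if e<.004: print(n,"dot",(t*1000).round(1),round(e*1000,1))
    if ga and gb:
        t,e=tri(w[i],np.mean(ga[0],0),w[j],np.mean(gb[0],0)); print(n,"barrel",(t*1000).round(1),round(e*1000,1))
d0=pickle.load(open("c0.pkl","rb"))
def quad(c,col,p):
    lo,hi=dict(blue=((105,150,40),(125,255,255)),yellow=((22,150,60),(34,255,255)))[col]
    m=cv2.morphologyEx(cv2.inRange(cv2.cvtColor(c["color"],cv2.COLOR_RGB2HSV),lo,hi),cv2.MORPH_CLOSE,np.ones((7,7)))
    n,l,s,ce=cv2.connectedComponentsWithStats(m); uv=proj(c,p)[0]
    k=min((i for i in range(1,n) if s[i,4]>500),key=lambda i:np.hypot(*(ce[i]-uv)))
    q=cv2.convexHull(np.argwhere(l==k)[:,::-1].astype(np.int32)); return cv2.approxPolyN(q,4)[0].astype(float)
for col,p,a,b in(("blue",(.4695,-.336,.014),w[1],w[2]),("yellow",(.487,.336,.014),w[4],w[3])):
    A=quad(a,col,p);B=quad(b,col,p)
    for x in A:
        X=plane(a,x,.014)[0]; y=min(B,key=lambda q:np.linalg.norm(plane(b,q,.014)[0]-X)); t,e=tri(a,x,b,y); print(col,(t*1000).round(1),round(e*1000,1))
go(.5576,.1591,.15,94)
E
```

```text
H1 dot [ 584.5 -161.7    4.4] 0.1
H1 dot [ 524.  -157.4    2.6] 0.2
H1 barrel [ 555.2 -149.4   20.3] 9.9
H2 dot [ 702.6 -141.7    4.1] 0.0
H2 dot [ 646.8 -118.5    4.6] 0.2
H2 barrel [ 668.5 -139.9   34.2] 0.5
H4 dot [694.2 146.8   4. ] 0.2
H4 dot [639.4 122.    4.2] 0.0
H4 barrel [674.  125.1  37.5] 1.6
H5 dot [585.1 137.3   3.9] 0.0
H5 barrel [559.2 159.8  31.7] 1.7
blue [ 423.4 -419.1    9.1] 0.2
blue [ 406.2 -270.     5.7] 0.5
blue [ 512.4 -258.1    5.5] 0.2
blue [ 529.  -406.8   10. ] 1.2
yellow [452.6 248.9  -0.8] 0.2
yellow [401.4 404.  -16.2] 3.5
yellow [ 491.   480.1 -111.2] 8.9
yellow [559.  280.7  -3.6] 0.1
t 2.98 shift mm [ -2.9   2.7 240.6] turn deg [ -0.1   0.  -73.9]
```

apply_moves --rows '[{"x":-2.9,"y":2.7,"z":22,"ax":0,"ay":0,"az":-6.7,"gripper":0},{"x":0,"y":0,"z":22,"ax":0,"ay":0,"az":-6.7,"gripper":0},{"x":0,"y":0,"z":22,"ax":0,"ay":0,"az":-6.7,"gripper":0},{"x":0,"y":0,"z":22,"ax":0,"ay":0,"az":-6.7,"gripper":0},{"x":0,"y":0,"z":22,"ax":0,"ay":0,"az":-6.7,"gripper":0}]'

```text
clock: 3.4
position: [0.5588, 0.1542, 0.2798]
ee_rot: [0.893, 0.45, -0.0, 0.001]
ft_force: [0.7, -0.2, -0.2]
grip_width: 1.001
grasp_force: 0.0
```

apply_moves --rows '[{"x":0,"y":0,"z":22,"ax":0,"ay":0,"az":-6.7,"gripper":0},{"x":0,"y":0,"z":22,"ax":0,"ay":0,"az":-6.7,"gripper":0},{"x":0,"y":0,"z":22,"ax":0,"ay":0,"az":-6.7,"gripper":0},{"x":0,"y":0,"z":22,"ax":0,"ay":0,"az":-6.7,"gripper":0},{"x":0,"y":0,"z":22,"ax":0,"ay":0,"az":-6.7,"gripper":0}]'

```text
clock: 3.82
position: [0.5588, 0.1541, 0.1697]
ee_rot: [0.725, 0.689, -0.001, 0.001]
ft_force: [-0.4, -1.0, 0.3]
grip_width: 0.997
grasp_force: 0.0
```

apply_moves --rows '[{"x":0,"y":0,"z":30,"ax":0,"ay":0,"az":-6.7,"gripper":0},{"x":0,"y":0,"z":30,"ax":0,"ay":0,"az":0,"gripper":0},{"x":0,"y":0,"z":0,"ax":0,"ay":0,"az":0,"gripper":0},{"x":0,"y":0,"z":0,"ax":0,"ay":0,"az":0,"gripper":0}]'

```text
clock: 4.15
position: [0.5578, 0.1552, 0.1103]
ee_rot: [0.686, 0.728, -0.002, -0.001]
ft_force: [0.3, 0.6, -0.2]
grip_width: 1.0
grasp_force: 0.0
```

```bash
python3 - <<'E'
from h import *
go(.5576,.1591,.023,94)
save("w5.png",camera("wrist"))
E
```

```text
t 4.15 shift mm [ 4.1  0.3 87.3] turn deg [-0.2  0.1 -0.6]
```

View pics/w5.png

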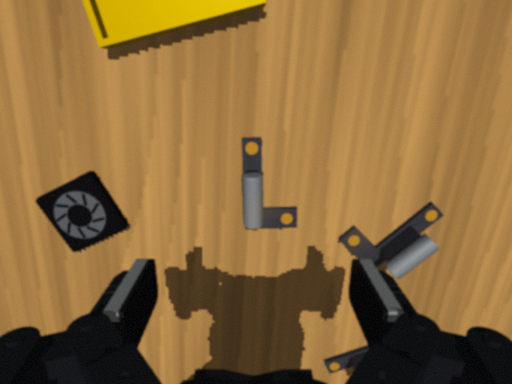

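The picture shows the H5 barrel at (253,200), lined up midway between the fingers, with its foot dot at (287,218). I'll descend and grip.

apply_moves --rows '[{"x":4,"y":0,"z":29,"ax":0,"ay":0,"az":0,"gripper":0},{"x":0,"y":0,"z":29,"ax":0,"ay":0,"az":0,"gripper":0},{"x":0,"y":0,"z":29,"ax":0,"ay":0,"az":0,"gripper":0},{"x":0,"y":0,"z":0,"ax":0,"ay":0,"az":0,"gripper":0.5},{"x":0,"y":0,"z":0,"ax":0,"ay":0,"az":0,"gripper":1}]' --newtons 60

```text
clock: 4.62
position: [0.5583, 0.1617, 0.0255]
ee_rot: [0.684, 0.729, -0.0, 0.0]
ft_force: [1.0, 0.2, 1.2]
grip_width: 0.748
grasp_force: 0.0
```

apply_moves --rows '[{"x":0,"y":0,"z":0,"ax":0,"ay":0,"az":0,"gripper":1},{"x":0,"y":0,"z":0,"ax":0,"ay":0,"az":0,"gripper":1},{"x":0,"y":0,"z":0,"ax":0,"ay":0,"az":0,"gripper":1},{"x":0,"y":0,"z":0,"ax":0,"ay":0,"az":0,"gripper":1},{"x":0,"y":0,"z":0,"ax":0,"ay":0,"az":0,"gripper":1}]'

```text
clock: 5.03
position: [0.5586, 0.1624, 0.026]
ee_rot: [0.684, 0.729, 0.001, 0.001]
ft_force: [-2.2, -0.6, 9.5]
grip_width: 0.141
grasp_force: 58.4
```

apply_moves --rows '[{"x":0,"y":0,"z":0,"ax":0,"ay":0,"az":0,"gripper":1},{"x":0,"y":0,"z":0,"ax":0,"ay":0,"az":0,"gripper":1},{"x":0,"y":0,"z":0,"ax":0,"ay":0,"az":0,"gripper":1}]'

```text
clock: 5.28
position: [0.5586, 0.1625, 0.026]
ee_rot: [0.684, 0.729, 0.001, 0.001]
ft_force: [-1.6, -1.2, 7.9]
grip_width: 0.139
grasp_force: 58.5
```

apply_moves --rows '[{"x":0,"y":0,"z":-10,"ax":0,"ay":0,"az":0,"gripper":1},{"x":0,"y":0,"z":-35,"ax":0,"ay":0,"az":0,"gripper":1},{"x":0,"y":0,"z":-35,"ax":0,"ay":0,"az":0,"gripper":1},{"x":0,"y":0,"z":-35,"ax":0,"ay":0,"az":0,"gripper":1},{"x":0,"y":0,"z":0,"ax":0,"ay":0,"az":0,"gripper":1}]'

```text
clock: 5.7
position: [0.5606, 0.1641, 0.1471]
ee_rot: [0.684, 0.73, 0.004, 0.003]
ft_force: [0.3, 1.2, -0.1]
grip_width: 0.135
grasp_force: 58.7
```

```bash
python3 - <<'E'
from h import *
go(.469,-.361,.14,6.3)
o=get_obs();print(o["position"],o["joint_pos"].round(2),o["grasp_force"])
E
```

```text
t 5.7 shift mm [-518.  -125.5    5. ] turn deg [ 0.4 -0.5 87.4]
[0.56062128 0.16405098 0.14714477] [ 0.26  0.41 -0.77  1.67  0.31  1.18 -0.52] 58.694143295288086
```

apply_moves --rows '[{"x":-37,"y":-9,"z":0,"ax":0,"ay":0,"az":0,"gripper":1},{"x":-37,"y":-9,"z":0,"ax":0,"ay":0,"az":0,"gripper":1},{"x":-37,"y":-9,"z":0,"ax":0,"ay":0,"az":0,"gripper":1},{"x":-37,"y":-9,"z":0,"ax":0,"ay":0,"az":0,"gripper":1},{"x":-37,"y":-9,"z":0,"ax":0,"ay":0,"az":0,"gripper":1}]'

```text
clock: 6.12
position: [0.5241, -0.0268, 0.14]
ee_rot: [0.684, 0.73, 0.0, 0.0]
ft_force: [-0.1, -0.7, -0.1]
grip_width: 0.138
grasp_force: 58.8
```

apply_moves --rows '[{"x":-37,"y":-9,"z":0,"ax":0,"ay":0,"az":0,"gripper":1},{"x":-37,"y":-9,"z":0,"ax":0,"ay":0,"az":0,"gripper":1},{"x":-37,"y":-9,"z":0,"ax":0,"ay":0,"az":0,"gripper":1},{"x":-37,"y":-9,"z":0,"ax":0,"ay":0,"az":0,"gripper":1},{"x":-37,"y":-9,"z":0,"ax":0,"ay":0,"az":0,"gripper":1}]'

```text
clock: 6.53
position: [0.4911, -0.2144, 0.1402]
ee_rot: [0.684, 0.73, 0.0, 0.001]
ft_force: [0.9, -0.4, -1.1]
grip_width: 0.139
grasp_force: 58.8
```

apply_moves --rows '[{"x":-37,"y":-9,"z":0,"ax":0,"ay":0,"az":0,"gripper":1},{"x":-37,"y":-9,"z":0,"ax":0,"ay":0,"az":0,"gripper":1},{"x":-37,"y":-9,"z":0,"ax":0,"ay":0,"az":0,"gripper":1},{"x":-37,"y":-9,"z":0,"ax":0,"ay":0,"az":0,"gripper":1},{"x":0,"y":0,"z":0,"ax":0,"ay":0,"az":6.7,"gripper":1}]'

```text
clock: 6.95
position: [0.4614, -0.3716, 0.1395]
ee_rot: [0.727, 0.686, -0.002, 0.001]
ft_force: [-1.3, -1.2, -1.1]
grip_width: 0.139
grasp_force: 58.8
```

apply_moves --rows '[{"x":0,"y":0,"z":0,"ax":0,"ay":0,"az":6.7,"gripper":1},{"x":0,"y":0,"z":0,"ax":0,"ay":0,"az":6.7,"gripper":1},{"x":0,"y":0,"z":0,"ax":0,"ay":0,"az":6.7,"gripper":1},{"x":0,"y":0,"z":0,"ax":0,"ay":0,"az":6.7,"gripper":1},{"x":0,"y":0,"z":0,"ax":0,"ay":0,"az":6.7,"gripper":1}]'

```text
clock: 7.37
position: [0.4653, -0.3626, 0.14]
ee_rot: [0.894, 0.448, 0.0, 0.0]
ft_force: [0.5, -0.4, -0.2]
grip_width: 0.14
grasp_force: 58.8
```

apply_moves --rows '[{"x":0,"y":0,"z":0,"ax":0,"ay":0,"az":6.7,"gripper":1},{"x":0,"y":0,"z":0,"ax":0,"ay":0,"az":6.7,"gripper":1},{"x":0,"y":0,"z":0,"ax":0,"ay":0,"az":6.7,"gripper":1},{"x":0,"y":0,"z":0,"ax":0,"ay":0,"az":6.7,"gripper":1},{"x":0,"y":0,"z":0,"ax":0,"ay":0,"az":6.7,"gripper":1}]'

```text
clock: 7.78
position: [0.4654, -0.3625, 0.14]
ee_rot: [0.985, 0.171, 0.0, 0.0]
ft_force: [-0.1, 0.0, -0.8]
grip_width: 0.136
grasp_force: 58.7
```

apply_moves --rows '[{"x":0,"y":0,"z":0,"ax":0,"ay":0,"az":6.7,"gripper":1},{"x":0,"y":0,"z":0,"ax":0,"ay":0,"az":6.7,"gripper":1},{"x":0,"y":0,"z":0,"ax":0,"ay":0,"az":0,"gripper":1},{"x":0,"y":0,"z":0,"ax":0,"ay":0,"az":0,"gripper":1}]'

```text
clock: 8.12
position: [0.4654, -0.3626, 0.1398]
ee_rot: [0.998, 0.059, 0.0, 0.0]
ft_force: [0.8, -0.0, -0.7]
grip_width: 0.141
grasp_force: 58.7
```

```bash
python3 - <<'E'
from h import *
go(.469,-.361,.030,6.3)
o=get_obs();print(o["position"],o["joint_pos"].round(2),o["grasp_force"])
save("w6.png",camera("wrist"))
E
```

```text
t 8.12 shift mm [  3.7  -1.2 109.8] turn deg [ 0.  -0.   0.5]
[ 0.46539355 -0.36256173  0.13979736] [ 0.82  0.35 -0.29  1.67  0.11  1.14 -0.95] 58.67276966571808
```

View pics/w6.png

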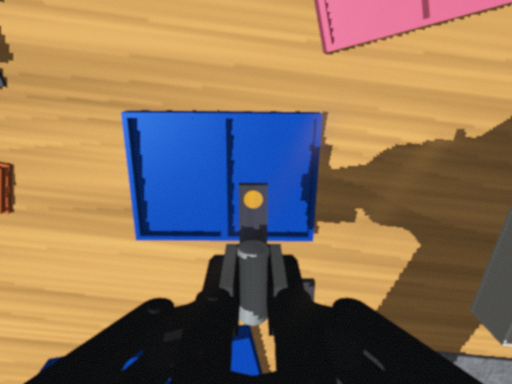

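apply_moves --rows '[{"x":3.7,"y":-1.2,"z":30,"ax":0,"ay":0,"az":0.5,"gripper":1},{"x":0,"y":0,"z":30,"ax":0,"ay":0,"az":0,"gripper":1},{"x":0,"y":0,"z":30,"ax":0,"ay":0,"az":0,"gripper":1},{"x":0,"y":0,"z":15,"ax":0,"ay":0,"az":0,"gripper":1},{"x":0,"y":0,"z":0,"ax":0,"ay":0,"az":0,"gripper":1}]'

```text
clock: 8.58
position: [0.467, -0.3598, 0.031]
ee_rot: [0.998, 0.055, -0.002, -0.002]
ft_force: [-0.1, 0.9, -0.4]
grip_width: 0.139
grasp_force: 61.7
```

apply_moves --rows '[{"x":0,"y":0,"z":2,"ax":0,"ay":0,"az":0,"gripper":1},{"x":0,"y":0,"z":0,"ax":0,"ay":0,"az":0,"gripper":1}]'

```text
clock: 8.75
position: [0.4694, -0.3616, 0.0334]
ee_rot: [0.999, 0.054, 0.001, 0.0]
ft_force: [0.1, 0.5, -0.3]
grip_width: 0.142
grasp_force: 61.7
```

apply_moves --rows '[{"x":0,"y":0,"z":2,"ax":0,"ay":0,"az":0,"gripper":1},{"x":0,"y":0,"z":0,"ax":0,"ay":0,"az":0,"gripper":1},{"x":0,"y":0,"z":0,"ax":0,"ay":0,"az":0,"gripper":1}]'

```text
clock: 9.0
position: [0.469, -0.3614, 0.0311]
ee_rot: [0.999, 0.053, 0.0, 0.0]
ft_force: [-0.0, 0.2, -0.8]
grip_width: 0.137
grasp_force: 61.7
```

apply_moves --rows '[{"x":0,"y":0,"z":1,"ax":0,"ay":0,"az":0,"gripper":1},{"x":0,"y":0,"z":0,"ax":0,"ay":0,"az":0,"gripper":1},{"x":0,"y":0,"z":0,"ax":0,"ay":0,"az":0,"gripper":1}]'

```text
clock: 9.25
position: [0.4687, -0.3612, 0.0294]
ee_rot: [0.999, 0.053, 0.0, 0.0]
ft_force: [-0.3, -0.8, -0.5]
grip_width: 0.137
grasp_force: 61.7
```

apply_moves --rows '[{"x":0,"y":0,"z":1,"ax":0,"ay":0,"az":0,"gripper":1},{"x":0,"y":0,"z":0,"ax":0,"ay":0,"az":0,"gripper":1},{"x":0,"y":0,"z":0,"ax":0,"ay":0,"az":0,"gripper":1}]'

```text
clock: 9.5
position: [0.4688, -0.3612, 0.0283]
ee_rot: [0.999, 0.053, 0.0, 0.0]
ft_force: [0.0, -0.8, -0.7]
grip_width: 0.138
grasp_force: 61.7
```

apply_moves --rows '[{"x":0,"y":0,"z":0,"ax":0,"ay":0,"az":0,"gripper":0.65},{"x":0,"y":0,"z":0,"ax":0,"ay":0,"az":0,"gripper":0.65},{"x":0,"y":0,"z":0,"ax":0,"ay":0,"az":0,"gripper":0.65},{"x":0,"y":0,"z":0,"ax":0,"ay":0,"az":0,"gripper":0.65}]'

```text
clock: 9.83
position: [0.4688, -0.3611, 0.0284]
ee_rot: [0.999, 0.053, 0.0, 0.0]
ft_force: [-0.2, -1.0, -0.3]
grip_width: 0.347
grasp_force: 0.0
```

apply_moves --rows '[{"x":0,"y":0,"z":-15,"ax":0,"ay":0,"az":0,"gripper":0.65},{"x":0,"y":0,"z":-30,"ax":0,"ay":0,"az":0,"gripper":0.65},{"x":0,"y":0,"z":-35,"ax":0,"ay":0,"az":0,"gripper":0},{"x":0,"y":0,"z":-35,"ax":0,"ay":0,"az":0,"gripper":0},{"x":0,"y":0,"z":0,"ax":0,"ay":0,"az":0,"gripper":0}]'

```text
clock: 10.25
position: [0.4717, -0.363, 0.1508]
ee_rot: [0.999, 0.053, 0.004, 0.003]
ft_force: [0.6, -0.6, 0.3]
grip_width: 0.766
grasp_force: 0.0
```

```bash
python3 - <<'E'
from h import *
go(.6676,-.1416,.14,132.2)
o=get_obs();print(o["position"],o["joint_pos"].round(2))
E
```

```text
t 10.25 shift mm [ 218.1 -199.5   11. ] turn deg [   0.7    0.2 -126.1]
[ 0.47174016 -0.36298332  0.15079973] [ 0.82  0.34 -0.29  1.65  0.11  1.15 -0.96]
```

apply_moves --rows '[{"x":27.6,"y":-24.7,"z":0,"ax":0,"ay":0,"az":0,"gripper":0},{"x":27.6,"y":-24.7,"z":0,"ax":0,"ay":0,"az":0,"gripper":0},{"x":27.6,"y":-24.7,"z":0,"ax":0,"ay":0,"az":0,"gripper":0},{"x":27.6,"y":-24.7,"z":0,"ax":0,"ay":0,"az":0,"gripper":0},{"x":27.6,"y":-24.7,"z":0,"ax":0,"ay":0,"az":0,"gripper":0}]'

```text
clock: 10.67
position: [0.5939, -0.2223, 0.1433]
ee_rot: [0.999, 0.053, 0.0, 0.0]
ft_force: [0.1, -0.6, 0.5]
grip_width: 1.005
grasp_force: 0.0
```

apply_moves --rows '[{"x":27.6,"y":-24.7,"z":0,"ax":0,"ay":0,"az":0,"gripper":0},{"x":27.6,"y":-24.7,"z":0,"ax":0,"ay":0,"az":0,"gripper":0},{"x":27.6,"y":-24.7,"z":0,"ax":0,"ay":0,"az":0,"gripper":0},{"x":0,"y":0,"z":0,"ax":0,"ay":0,"az":-7,"gripper":0},{"x":0,"y":0,"z":0,"ax":0,"ay":0,"az":-7,"gripper":0}]'

```text
clock: 11.08
position: [0.6687, -0.1373, 0.1427]
ee_rot: [0.984, 0.179, 0.0, -0.001]
ft_force: [-0.6, -2.2, 0.3]
grip_width: 1.002
grasp_force: 0.0
```

apply_moves --rows '[{"x":0,"y":0,"z":0,"ax":0,"ay":0,"az":-7,"gripper":0},{"x":0,"y":0,"z":0,"ax":0,"ay":0,"az":-7,"gripper":0},{"x":0,"y":0,"z":0,"ax":0,"ay":0,"az":-7,"gripper":0},{"x":0,"y":0,"z":0,"ax":0,"ay":0,"az":-7,"gripper":0},{"x":0,"y":0,"z":0,"ax":0,"ay":0,"az":-7,"gripper":0}]'

```text
clock: 11.5
position: [0.6673, -0.1413, 0.1431]
ee_rot: [0.885, 0.465, -0.0, 0.0]
ft_force: [-0.6, -0.2, -0.3]
grip_width: 1.002
grasp_force: 0.0
```

apply_moves --rows '[{"x":0,"y":0,"z":0,"ax":0,"ay":0,"az":-7,"gripper":0},{"x":0,"y":0,"z":0,"ax":0,"ay":0,"az":-7,"gripper":0},{"x":0,"y":0,"z":0,"ax":0,"ay":0,"az":-7,"gripper":0},{"x":0,"y":0,"z":0,"ax":0,"ay":0,"az":-7,"gripper":0},{"x":0,"y":0,"z":0,"ax":0,"ay":0,"az":-7,"gripper":0}]'

```text
clock: 11.92
position: [0.6673, -0.1413, 0.1431]
ee_rot: [0.705, 0.71, -0.0, 0.0]
ft_force: [0.2, 0.0, -0.1]
grip_width: 0.998
grasp_force: 0.0
```

apply_moves --rows '[{"x":0,"y":0,"z":0,"ax":0,"ay":0,"az":-7,"gripper":0},{"x":0,"y":0,"z":0,"ax":0,"ay":0,"az":-7,"gripper":0},{"x":0,"y":0,"z":0,"ax":0,"ay":0,"az":-7,"gripper":0},{"x":0,"y":0,"z":0,"ax":0,"ay":0,"az":-7,"gripper":0},{"x":0,"y":0,"z":0,"ax":0,"ay":0,"az":-7,"gripper":0}]'

```text
clock: 12.33
position: [0.6674, -0.1413, 0.1431]
ee_rot: [0.458, 0.889, -0.0, 0.0]
ft_force: [-0.1, 0.3, 0.8]
grip_width: 1.005
grasp_force: 0.0
```

apply_moves --rows '[{"x":0,"y":0,"z":0,"ax":0,"ay":0,"az":-7,"gripper":0},{"x":0,"y":0,"z":0,"ax":0,"ay":0,"az":0,"gripper":0},{"x":0,"y":0,"z":0,"ax":0,"ay":0,"az":0,"gripper":0},{"x":0,"y":0,"z":0,"ax":0,"ay":0,"az":0,"gripper":0}]'

```text
clock: 12.67
position: [0.6673, -0.1413, 0.1432]
ee_rot: [0.408, 0.913, 0.0, -0.0]
ft_force: [0.1, -0.8, 0.9]
grip_width: 0.999
grasp_force: 0.0
```

```bash
python3 - <<'E'
from h import *
go(.6676,-.1416,.023,132.2)
o=get_obs();print(o["position"],o["joint_pos"].round(2))
save("w7.png",camera("wrist")); save("s7.png",camera("scene"),(150,130,320,260),3.5)
E
```

```text
t 12.67 shift mm [ -0.4  -0.  120.2] turn deg [ 0.  -0.  -0.4]
[ 0.6673419  -0.14129605  0.14318955] [ 0.66  0.64 -0.77  1.38  0.45  1.3   0.6 ]
```

View pics/s7.png

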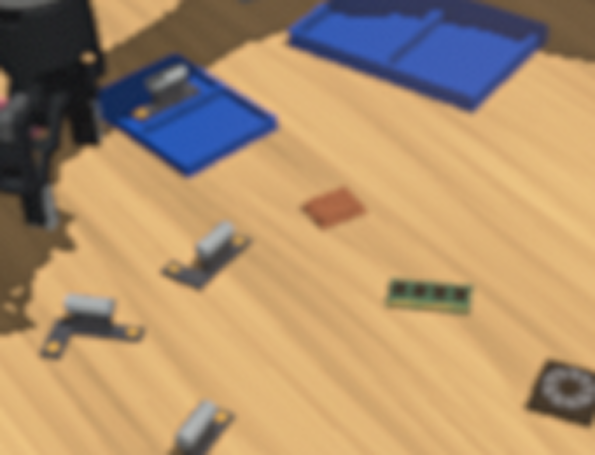

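H5 lies in the far compartment of the small blue tray, at crop pixel (168,90), barrel up. Now I'll grip H2.

apply_moves --rows '[{"x":0,"y":0,"z":30,"ax":0,"ay":0,"az":0,"gripper":0},{"x":0,"y":0,"z":30,"ax":0,"ay":0,"az":0,"gripper":0},{"x":0,"y":0,"z":30,"ax":0,"ay":0,"az":0,"gripper":0},{"x":0,"y":0,"z":29,"ax":0,"ay":0,"az":0,"gripper":0},{"x":0,"y":0,"z":0,"ax":0,"ay":0,"az":0,"gripper":0.5}]'

```text
clock: 13.18
position: [0.6637, -0.1411, 0.0182]
ee_rot: [0.407, 0.914, -0.001, -0.004]
ft_force: [-1.3, -0.7, -1.3]
grip_width: 0.881
grasp_force: 0.0
```

apply_moves --rows '[{"x":0,"y":0,"z":0,"ax":0,"ay":0,"az":0,"gripper":1},{"x":0,"y":0,"z":0,"ax":0,"ay":0,"az":0,"gripper":1},{"x":0,"y":0,"z":0,"ax":0,"ay":0,"az":0,"gripper":1},{"x":0,"y":0,"z":0,"ax":0,"ay":0,"az":0,"gripper":1},{"x":0,"y":0,"z":0,"ax":0,"ay":0,"az":0,"gripper":1}]'

```text
clock: 13.6
position: [0.6682, -0.1414, 0.026]
ee_rot: [0.406, 0.914, 0.0, 0.001]
ft_force: [-1.4, 0.8, 21.7]
grip_width: 0.15
grasp_force: 39.6
```

apply_moves --rows '[{"x":0,"y":0,"z":0,"ax":0,"ay":0,"az":0,"gripper":1},{"x":0,"y":0,"z":0,"ax":0,"ay":0,"az":0,"gripper":1},{"x":0,"y":0,"z":0,"ax":0,"ay":0,"az":0,"gripper":1}]'

```text
clock: 13.85
position: [0.6683, -0.1414, 0.0262]
ee_rot: [0.406, 0.914, 0.0, 0.001]
ft_force: [-0.8, 0.8, 6.5]
grip_width: 0.138
grasp_force: 58.4
```

apply_moves --rows '[{"x":0,"y":0,"z":-10,"ax":0,"ay":0,"az":0,"gripper":1},{"x":0,"y":0,"z":-35,"ax":0,"ay":0,"az":0,"gripper":1},{"x":0,"y":0,"z":-35,"ax":0,"ay":0,"az":0,"gripper":1},{"x":0,"y":0,"z":-35,"ax":0,"ay":0,"az":0,"gripper":1},{"x":0,"y":0,"z":0,"ax":0,"ay":0,"az":0,"gripper":1}]'

```text
clock: 14.27
position: [0.6707, -0.1409, 0.1484]
ee_rot: [0.406, 0.914, 0.001, 0.005]
ft_force: [1.1, 0.3, -0.3]
grip_width: 0.144
grasp_force: 58.5
```

apply_moves --rows '[{"x":0,"y":0,"z":0,"ax":0,"ay":0,"az":0,"gripper":1},{"x":0,"y":0,"z":0,"ax":0,"ay":0,"az":0,"gripper":1}]'

```text
clock: 14.43
position: [0.6671, -0.1414, 0.1395]
ee_rot: [0.406, 0.914, -0.0, 0.0]
ft_force: [-1.1, -0.2, -1.8]
grip_width: 0.133
grasp_force: 58.5
```

```bash
python3 - <<'E'
from h import *
go(.461,-.287,.14,6.3)
o=get_obs();print(o["position"],o["joint_pos"].round(2))
E
```

```text
t 14.43 shift mm [  30.1 -250.6   -0.4] turn deg [  0.    0.  125.8]
[ 0.66714083 -0.14138393  0.13952795] [ 0.66  0.64 -0.77  1.38  0.45  1.29  0.6 ]
```

apply_moves --rows '[{"x":4.3,"y":-35.8,"z":0,"ax":0,"ay":0,"az":0,"gripper":1},{"x":4.3,"y":-35.8,"z":0,"ax":0,"ay":0,"az":0,"gripper":1},{"x":4.3,"y":-35.8,"z":0,"ax":0,"ay":0,"az":0,"gripper":1},{"x":4.3,"y":-35.8,"z":0,"ax":0,"ay":0,"az":0,"gripper":1},{"x":4.3,"y":-35.8,"z":0,"ax":0,"ay":0,"az":0,"gripper":1}]'

```text
clock: 14.85
position: [0.5176, -0.2458, 0.1378]
ee_rot: [0.406, 0.914, 0.0, -0.001]
ft_force: [-0.5, -1.0, 0.7]
grip_width: 0.138
grasp_force: 58.7
```

apply_moves --rows '[{"x":4.3,"y":-35.8,"z":0,"ax":0,"ay":0,"az":0,"gripper":1},{"x":4.3,"y":-35.8,"z":0,"ax":0,"ay":0,"az":0,"gripper":1},{"x":0,"y":0,"z":0,"ax":0,"ay":0,"az":7,"gripper":1},{"x":0,"y":0,"z":0,"ax":0,"ay":0,"az":7,"gripper":1},{"x":0,"y":0,"z":0,"ax":0,"ay":0,"az":7,"gripper":1}]'

```text
clock: 15.27
position: [0.4595, -0.2875, 0.1382]
ee_rot: [0.569, 0.822, -0.0, -0.001]
ft_force: [-0.3, -0.1, -0.2]
grip_width: 0.138
grasp_force: 58.8
```

apply_moves --rows '[{"x":0,"y":0,"z":0,"ax":0,"ay":0,"az":7,"gripper":1},{"x":0,"y":0,"z":0,"ax":0,"ay":0,"az":7,"gripper":1},{"x":0,"y":0,"z":0,"ax":0,"ay":0,"az":7,"gripper":1},{"x":0,"y":0,"z":0,"ax":0,"ay":0,"az":7,"gripper":1},{"x":0,"y":0,"z":0,"ax":0,"ay":0,"az":7,"gripper":1}]'

```text
clock: 15.68
position: [0.4603, -0.2865, 0.138]
ee_rot: [0.789, 0.614, -0.0, -0.001]
ft_force: [-0.5, 0.3, -0.5]
grip_width: 0.138
grasp_force: 58.8
```

apply_moves --rows '[{"x":0,"y":0,"z":0,"ax":0,"ay":0,"az":7,"gripper":1},{"x":0,"y":0,"z":0,"ax":0,"ay":0,"az":7,"gripper":1},{"x":0,"y":0,"z":0,"ax":0,"ay":0,"az":7,"gripper":1},{"x":0,"y":0,"z":0,"ax":0,"ay":0,"az":7,"gripper":1},{"x":0,"y":0,"z":0,"ax":0,"ay":0,"az":7,"gripper":1}]'

```text
clock: 16.1
position: [0.4603, -0.2865, 0.138]
ee_rot: [0.937, 0.348, -0.001, -0.001]
ft_force: [0.3, 0.5, -0.6]
grip_width: 0.139
grasp_force: 58.7
```

apply_moves --rows '[{"x":0,"y":0,"z":0,"ax":0,"ay":0,"az":7,"gripper":1},{"x":0,"y":0,"z":0,"ax":0,"ay":0,"az":7,"gripper":1},{"x":0,"y":0,"z":0,"ax":0,"ay":0,"az":7,"gripper":1},{"x":0,"y":0,"z":0,"ax":0,"ay":0,"az":7,"gripper":1},{"x":0,"y":0,"z":0,"ax":0,"ay":0,"az":7,"gripper":1}]'

```text
clock: 16.52
position: [0.4603, -0.2865, 0.138]
ee_rot: [0.999, 0.05, -0.001, -0.001]
ft_force: [0.2, 0.5, -0.4]
grip_width: 0.14
grasp_force: 58.6
```

apply_moves --rows '[{"x":0,"y":0,"z":0,"ax":0,"ay":0,"az":0,"gripper":1},{"x":0,"y":0,"z":0,"ax":0,"ay":0,"az":0,"gripper":1},{"x":0,"y":0,"z":0,"ax":0,"ay":0,"az":0,"gripper":1}]'

```text
clock: 16.77
position: [0.4608, -0.2867, 0.1387]
ee_rot: [0.998, 0.055, -0.0, -0.0]
ft_force: [0.2, -0.8, -1.0]
grip_width: 0.136
grasp_force: 58.6
```

```bash
python3 - <<'E'
from h import *
go(.461,-.287,.030,6.3)
o=get_obs();print(o["position"],o["joint_pos"].round(2),o["grasp_force"])
E
```

```text
t 16.77 shift mm [  0.3   0.4 108.7] turn deg [-0.   0.1  0. ]
[ 0.46080172 -0.28667566  0.13870357] [ 0.9   0.28 -0.49  1.78  0.14  1.12 -1.1 ] 58.63494157791138
```

apply_moves --rows '[{"x":0,"y":0,"z":30,"ax":0,"ay":0,"az":0,"gripper":1},{"x":0,"y":0,"z":30,"ax":0,"ay":0,"az":0,"gripper":1},{"x":0,"y":0,"z":30,"ax":0,"ay":0,"az":0,"gripper":1},{"x":0,"y":0,"z":15,"ax":0,"ay":0,"az":0,"gripper":1},{"x":0,"y":0,"z":3,"ax":0,"ay":0,"az":0,"gripper":1}]'

```text
clock: 17.18
position: [0.4596, -0.2859, 0.0283]
ee_rot: [0.999, 0.055, -0.002, -0.001]
ft_force: [-0.4, -0.2, -0.9]
grip_width: 0.141
grasp_force: 61.8
```

apply_moves --rows '[{"x":0,"y":0,"z":2,"ax":0,"ay":0,"az":0,"gripper":1},{"x":0,"y":0,"z":0,"ax":0,"ay":0,"az":0,"gripper":1},{"x":0,"y":0,"z":0,"ax":0,"ay":0,"az":0,"gripper":1}]'

```text
clock: 17.43
position: [0.4617, -0.2872, 0.0303]
ee_rot: [0.999, 0.053, 0.001, 0.0]
ft_force: [0.3, -0.5, -1.1]
grip_width: 0.14
grasp_force: 61.8
```

apply_moves --rows '[{"x":0,"y":0,"z":0,"ax":0,"ay":0,"az":0,"gripper":0.65},{"x":0,"y":0,"z":0,"ax":0,"ay":0,"az":0,"gripper":0.65},{"x":0,"y":0,"z":0,"ax":0,"ay":0,"az":0,"gripper":0.65},{"x":0,"y":0,"z":0,"ax":0,"ay":0,"az":0,"gripper":0.65}]'

```text
clock: 17.77
position: [0.4614, -0.2871, 0.0298]
ee_rot: [0.999, 0.053, 0.0, 0.0]
ft_force: [-0.0, 0.5, 0.2]
grip_width: 0.351
grasp_force: 0.0
```

apply_moves --rows '[{"x":0,"y":0,"z":-15,"ax":0,"ay":0,"az":0,"gripper":0.65},{"x":0,"y":0,"z":-30,"ax":0,"ay":0,"az":0,"gripper":0.65},{"x":0,"y":0,"z":-35,"ax":0,"ay":0,"az":0,"gripper":0},{"x":0,"y":0,"z":-35,"ax":0,"ay":0,"az":0,"gripper":0},{"x":0,"y":0,"z":0,"ax":0,"ay":0,"az":0,"gripper":0}]'

```text
clock: 18.18
position: [0.4643, -0.2883, 0.1514]
ee_rot: [0.999, 0.053, 0.004, 0.003]
ft_force: [0.9, -0.8, 1.1]
grip_width: 0.762
grasp_force: 0.0
```

apply_moves --rows '[{"x":0,"y":0,"z":0,"ax":0,"ay":0,"az":0,"gripper":0},{"x":0,"y":0,"z":0,"ax":0,"ay":0,"az":0,"gripper":0}]'

```text
clock: 18.35
position: [0.461, -0.2869, 0.1441]
ee_rot: [0.999, 0.053, -0.0, 0.0]
ft_force: [-0.2, 0.2, -0.5]
grip_width: 0.999
grasp_force: 0.0
```

```bash
python3 - <<'E'
from h import *
go(.5532,-.1462,.14,21)
o=get_obs();print(o["position"],o["joint_pos"].round(2))
save("w8.png",camera("wrist"))
E
```

```text
t 18.35 shift mm [ 106.6 -130.1    4. ] turn deg [  0.    0.  -14.9]
[ 0.46095778 -0.28688733  0.14407818] [ 0.9   0.27 -0.5   1.78  0.14  1.13 -1.1 ]
```

View pics/w8.png

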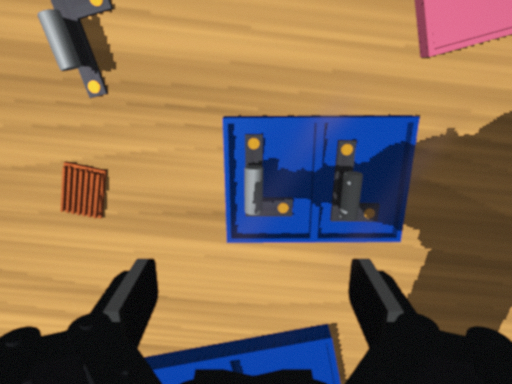

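Both left-hand hinges lie flat in the blue tray, one per compartment, at (262,185) and (350,185). Next is H1.

apply_moves --rows '[{"x":21.3,"y":-26,"z":0,"ax":0,"ay":0,"az":0,"gripper":0},{"x":21.3,"y":-26,"z":0,"ax":0,"ay":0,"az":0,"gripper":0},{"x":21.3,"y":-26,"z":0,"ax":0,"ay":0,"az":0,"gripper":0},{"x":21.3,"y":-26,"z":0,"ax":0,"ay":0,"az":0,"gripper":0},{"x":21.4,"y":-26.1,"z":4,"ax":0,"ay":0,"az":0,"gripper":0}]'

```text
clock: 18.82
position: [0.5537, -0.1447, 0.1395]
ee_rot: [0.999, 0.053, -0.001, -0.0]
ft_force: [0.3, -1.6, 0.5]
grip_width: 1.0
grasp_force: 0.0
```

apply_moves --rows '[{"x":0,"y":0,"z":0,"ax":0,"ay":0,"az":-5,"gripper":0},{"x":0,"y":0,"z":0,"ax":0,"ay":0,"az":-5,"gripper":0},{"x":0,"y":0,"z":0,"ax":0,"ay":0,"az":-5,"gripper":0},{"x":0,"y":0,"z":0,"ax":0,"ay":0,"az":0,"gripper":0},{"x":0,"y":0,"z":0,"ax":0,"ay":0,"az":0,"gripper":0}]'

```text
clock: 19.23
position: [0.5528, -0.1461, 0.1391]
ee_rot: [0.983, 0.182, -0.001, -0.001]
ft_force: [-0.6, 0.1, -0.0]
grip_width: 0.999
grasp_force: 0.0
```

```bash
python3 - <<'E'
from h import *
go(.5532,-.1462,.027,21)
E
```

```text
t 19.23 shift mm [  0.5   0.4 112.1] turn deg [-0.1  0.1 -0.1]
```

apply_moves --rows '[{"x":0,"y":0,"z":32,"ax":0,"ay":0,"az":0,"gripper":0},{"x":0,"y":0,"z":32,"ax":0,"ay":0,"az":0,"gripper":0},{"x":0,"y":0,"z":30,"ax":0,"ay":0,"az":0,"gripper":0},{"x":0,"y":0,"z":18,"ax":0,"ay":0,"az":0,"gripper":0},{"x":0,"y":0,"z":0,"ax":0,"ay":0,"az":0,"gripper":0.5}]'

```text
clock: 19.65
position: [0.5502, -0.1458, 0.0238]
ee_rot: [0.983, 0.181, -0.003, -0.002]
ft_force: [0.0, -0.7, -0.2]
grip_width: 0.879
grasp_force: 0.0
```

apply_moves --rows '[{"x":0,"y":0,"z":0,"ax":0,"ay":0,"az":0,"gripper":1},{"x":0,"y":0,"z":0,"ax":0,"ay":0,"az":0,"gripper":1},{"x":0,"y":0,"z":0,"ax":0,"ay":0,"az":0,"gripper":1},{"x":0,"y":0,"z":0,"ax":0,"ay":0,"az":0,"gripper":1},{"x":0,"y":0,"z":0,"ax":0,"ay":0,"az":0,"gripper":1}]'

```text
clock: 20.07
position: [0.5541, -0.1465, 0.0295]
ee_rot: [0.983, 0.183, 0.001, 0.001]
ft_force: [-2.6, -0.1, 19.7]
grip_width: 0.144
grasp_force: 36.2
```

apply_moves --rows '[{"x":0,"y":0,"z":0,"ax":0,"ay":0,"az":0,"gripper":1},{"x":0,"y":0,"z":0,"ax":0,"ay":0,"az":0,"gripper":1},{"x":0,"y":0,"z":0,"ax":0,"ay":0,"az":0,"gripper":1}]'

```text
clock: 20.32
position: [0.5542, -0.1465, 0.0296]
ee_rot: [0.983, 0.183, 0.001, 0.001]
ft_force: [-1.4, -0.2, 6.0]
grip_width: 0.136
grasp_force: 58.5
```

apply_moves --rows '[{"x":0,"y":0,"z":-10,"ax":0,"ay":0,"az":0,"gripper":1},{"x":0,"y":0,"z":-35,"ax":0,"ay":0,"az":0,"gripper":1},{"x":0,"y":0,"z":-35,"ax":0,"ay":0,"az":0,"gripper":1},{"x":0,"y":0,"z":-35,"ax":0,"ay":0,"az":0,"gripper":1},{"x":0,"y":0,"z":0,"ax":0,"ay":0,"az":0,"gripper":1}]'

```text
clock: 20.73
position: [0.5569, -0.1464, 0.1513]
ee_rot: [0.983, 0.183, 0.005, 0.002]
ft_force: [0.6, -0.6, 0.3]
grip_width: 0.134
grasp_force: 58.6
```

apply_moves --rows '[{"x":0,"y":0,"z":0,"ax":0,"ay":0,"az":0,"gripper":1},{"x":0,"y":0,"z":0,"ax":0,"ay":0,"az":0,"gripper":1}]'

```text
clock: 20.9
position: [0.5531, -0.1463, 0.1434]
ee_rot: [0.983, 0.183, -0.0, 0.0]
ft_force: [0.6, 0.2, -0.2]
grip_width: 0.139
grasp_force: 58.6
```

```bash
python3 - <<'E'
from h import *
go(.4987,.2873,.14,-163)
o=get_obs();print(o["position"],o["joint_pos"].round(2))
E
```

```text
t 20.9 shift mm [ 105.1 -424.2    3.2] turn deg [  -0.     0.  -175.9]
[ 0.55309352 -0.14632093  0.14336018] [ 0.69  0.36 -0.62  1.7   0.22  1.15 -1.19]
```

apply_moves --rows '[{"x":8.75,"y":-35.3,"z":0,"ax":0,"ay":0,"az":0,"gripper":1},{"x":8.75,"y":-35.3,"z":0,"ax":0,"ay":0,"az":0,"gripper":1},{"x":8.75,"y":-35.3,"z":0,"ax":0,"ay":0,"az":0,"gripper":1},{"x":8.75,"y":-35.3,"z":0,"ax":0,"ay":0,"az":0,"gripper":1},{"x":8.75,"y":-35.3,"z":0,"ax":0,"ay":0,"az":0,"gripper":1}]'

```text
clock: 21.32
position: [0.5293, 0.0356, 0.142]
ee_rot: [0.983, 0.183, -0.001, -0.0]
ft_force: [1.6, -0.6, -0.1]
grip_width: 0.138
grasp_force: 58.7
```

apply_moves --rows '[{"x":8.75,"y":-35.3,"z":0,"ax":0,"ay":0,"az":0,"gripper":1},{"x":8.75,"y":-35.3,"z":0,"ax":0,"ay":0,"az":0,"gripper":1},{"x":8.75,"y":-35.3,"z":0,"ax":0,"ay":0,"az":0,"gripper":1},{"x":8.75,"y":-35.3,"z":0,"ax":0,"ay":0,"az":0,"gripper":1},{"x":8.75,"y":-35.3,"z":0,"ax":0,"ay":0,"az":0,"gripper":1}]'

```text
clock: 21.73
position: [0.5068, 0.2158, 0.142]
ee_rot: [0.983, 0.183, -0.001, 0.0]
ft_force: [1.0, 1.2, -0.1]
grip_width: 0.137
grasp_force: 58.7
```

apply_moves --rows '[{"x":8.75,"y":-35.3,"z":0,"ax":0,"ay":0,"az":0,"gripper":1},{"x":8.75,"y":-35.3,"z":0,"ax":0,"ay":0,"az":0,"gripper":1},{"x":0,"y":0,"z":0,"ax":0,"ay":0,"az":-7,"gripper":1},{"x":0,"y":0,"z":0,"ax":0,"ay":0,"az":-7,"gripper":1},{"x":0,"y":0,"z":0,"ax":0,"ay":0,"az":-7,"gripper":1}]'

```text
clock: 22.15
position: [0.4977, 0.2874, 0.1417]
ee_rot: [0.932, 0.363, -0.001, -0.0]
ft_force: [0.8, -1.0, -1.1]
grip_width: 0.136
grasp_force: 58.7
```

apply_moves --rows '[{"x":0,"y":0,"z":0,"ax":0,"ay":0,"az":-7,"gripper":1},{"x":0,"y":0,"z":0,"ax":0,"ay":0,"az":-7,"gripper":1},{"x":0,"y":0,"z":0,"ax":0,"ay":0,"az":-7,"gripper":1},{"x":0,"y":0,"z":0,"ax":0,"ay":0,"az":-7,"gripper":1},{"x":0,"y":0,"z":0,"ax":0,"ay":0,"az":-7,"gripper":1}]'

```text
clock: 22.57
position: [0.4982, 0.2863, 0.1418]
ee_rot: [0.78, 0.626, -0.001, -0.0]
ft_force: [0.4, 0.4, -0.9]
grip_width: 0.14
grasp_force: 58.7
```

apply_moves --rows '[{"x":0,"y":0,"z":0,"ax":0,"ay":0,"az":-7,"gripper":1},{"x":0,"y":0,"z":0,"ax":0,"ay":0,"az":-7,"gripper":1},{"x":0,"y":0,"z":0,"ax":0,"ay":0,"az":-7,"gripper":1},{"x":0,"y":0,"z":0,"ax":0,"ay":0,"az":-7,"gripper":1},{"x":0,"y":0,"z":0,"ax":0,"ay":0,"az":-7,"gripper":1}]'

```text
clock: 22.98
position: [0.4982, 0.2864, 0.1418]
ee_rot: [0.556, 0.831, -0.001, -0.001]
ft_force: [1.1, -0.4, 0.2]
grip_width: 0.135
grasp_force: 58.6
```

apply_moves --rows '[{"x":0,"y":0,"z":0,"ax":0,"ay":0,"az":-7,"gripper":1},{"x":0,"y":0,"z":0,"ax":0,"ay":0,"az":-7,"gripper":1},{"x":0,"y":0,"z":0,"ax":0,"ay":0,"az":-7,"gripper":1},{"x":0,"y":0,"z":0,"ax":0,"ay":0,"az":-7,"gripper":1},{"x":0,"y":0,"z":0,"ax":0,"ay":0,"az":-7,"gripper":1}]'

```text
clock: 23.4
position: [0.4982, 0.2863, 0.1419]
ee_rot: [0.28, 0.96, -0.001, -0.001]
ft_force: [-0.4, -0.3, -0.5]
grip_width: 0.138
grasp_force: 58.6
```

apply_moves --rows '[{"x":0,"y":0,"z":0,"ax":0,"ay":0,"az":-7,"gripper":1},{"x":0,"y":0,"z":0,"ax":0,"ay":0,"az":-7,"gripper":1},{"x":0,"y":0,"z":0,"ax":0,"ay":0,"az":-7,"gripper":1},{"x":0,"y":0,"z":0,"ax":0,"ay":0,"az":-7,"gripper":1},{"x":0,"y":0,"z":0,"ax":0,"ay":0,"az":-7,"gripper":1}]'

```text
clock: 23.82
position: [0.4983, 0.2864, 0.1419]
ee_rot: [-0.021, 1.0, -0.0, -0.001]
ft_force: [0.1, -0.0, -1.1]
grip_width: 0.136
grasp_force: 58.6
```

apply_moves --rows '[{"x":0,"y":0,"z":0,"ax":0,"ay":0,"az":-7,"gripper":1},{"x":0,"y":0,"z":0,"ax":0,"ay":0,"az":-7,"gripper":1},{"x":0,"y":0,"z":0,"ax":0,"ay":0,"az":0,"gripper":1},{"x":0,"y":0,"z":0,"ax":0,"ay":0,"az":0,"gripper":1},{"x":0,"y":0,"z":0,"ax":0,"ay":0,"az":0,"gripper":1}]'

```text
clock: 24.23
position: [0.4986, 0.2867, 0.1426]
ee_rot: [-0.138, 0.99, -0.0, -0.001]
ft_force: [0.7, -0.3, -0.8]
grip_width: 0.135
grasp_force: 58.6
```

```bash
python3 - <<'E'
from h import *
c=camera("wrist"); go(.4987,.2873,.0325,-163)
# tray seen from here: rim rectangle
m=cv2.inRange(cv2.cvtColor(c["color"],cv2.COLOR_RGB2HSV),(22,150,60),(34,255,255)); m=cv2.morphologyEx(m,cv2.MORPH_OPEN,np.ones((5,5)))
P=np.argwhere(m>0)[:,::-1]; r=cv2.minAreaRect((plane(c,P,.014)[:,:2]*1000).astype(np.float32)); print(r,P.min(0),P.max(0)); save("w9.png",c)
E
```

```text
t 24.28 shift mm [ -0.2   0.6 110.4] turn deg [-0.  -0.  -1.1]
((484.86334228515625, 336.5908508300781), (107.3053970336914, 150.37977600097656), 16.782703399658203) [221 116] [419 244]
```

View pics/w9.png

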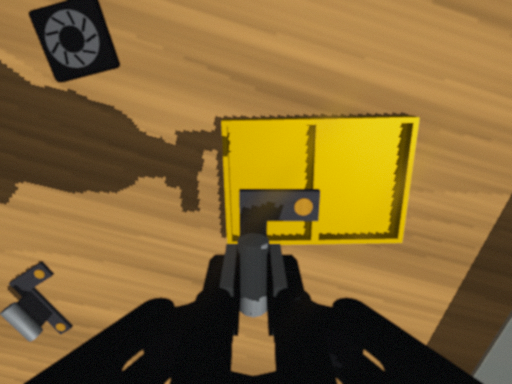

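Seen from here the yellow tray centre is (485,337) mm and its size 107x150 mm, which agrees with the first measurement. H1 is held over its left compartment, with the foot at (300,207).

apply_moves --rows '[{"x":0,"y":0,"z":30,"ax":0,"ay":0,"az":-1,"gripper":1},{"x":0,"y":0,"z":30,"ax":0,"ay":0,"az":0,"gripper":1},{"x":0,"y":0,"z":30,"ax":0,"ay":0,"az":0,"gripper":1},{"x":0,"y":0,"z":14,"ax":0,"ay":0,"az":0,"gripper":1},{"x":0,"y":0,"z":3,"ax":0,"ay":0,"az":0,"gripper":1}]'

```text
clock: 24.7
position: [0.4979, 0.2859, 0.034]
ee_rot: [-0.148, 0.989, -0.001, -0.002]
ft_force: [-0.5, 0.3, 0.4]
grip_width: 0.138
grasp_force: 58.7
```

apply_moves --rows '[{"x":0,"y":0,"z":2,"ax":0,"ay":0,"az":0,"gripper":1},{"x":0,"y":0,"z":0,"ax":0,"ay":0,"az":0,"gripper":1},{"x":0,"y":0,"z":0,"ax":0,"ay":0,"az":0,"gripper":1}]'

```text
clock: 24.95
position: [0.4997, 0.2875, 0.0358]
ee_rot: [-0.148, 0.989, 0.0, 0.001]
ft_force: [-0.5, 1.2, -0.4]
grip_width: 0.137
grasp_force: 58.6
```

apply_moves --rows '[{"x":0,"y":0,"z":0,"ax":0,"ay":0,"az":0,"gripper":0.65},{"x":0,"y":0,"z":0,"ax":0,"ay":0,"az":0,"gripper":0.65},{"x":0,"y":0,"z":0,"ax":0,"ay":0,"az":0,"gripper":0.65},{"x":0,"y":0,"z":0,"ax":0,"ay":0,"az":0,"gripper":0.65}]'

```text
clock: 25.28
position: [0.4992, 0.2869, 0.0347]
ee_rot: [-0.148, 0.989, 0.0, 0.0]
ft_force: [0.9, -0.2, 0.0]
grip_width: 0.344
grasp_force: 0.0
```

apply_moves --rows '[{"x":0,"y":0,"z":-15,"ax":0,"ay":0,"az":0,"gripper":0.65},{"x":0,"y":0,"z":-30,"ax":0,"ay":0,"az":0,"gripper":0.65},{"x":0,"y":0,"z":-35,"ax":0,"ay":0,"az":0,"gripper":0},{"x":0,"y":0,"z":-30,"ax":0,"ay":0,"az":0,"gripper":0},{"x":0,"y":0,"z":0,"ax":0,"ay":0,"az":0,"gripper":0}]'

```text
clock: 25.7
position: [0.5003, 0.2892, 0.1512]
ee_rot: [-0.149, 0.989, 0.002, 0.003]
ft_force: [-0.6, 0.9, 0.2]
grip_width: 0.765
grasp_force: 0.0
```

apply_moves --rows '[{"x":0,"y":0,"z":0,"ax":0,"ay":0,"az":0,"gripper":0},{"x":0,"y":0,"z":0,"ax":0,"ay":0,"az":0,"gripper":0}]'

```text
clock: 25.87
position: [0.499, 0.2866, 0.1445]
ee_rot: [-0.149, 0.989, -0.0, 0.0]
ft_force: [-0.4, -0.0, 0.5]
grip_width: 0.998
grasp_force: 0.0
```

```bash
python3 - <<'E'
from h import *
go(.6742,.1232,.14,49.6)
save("w10.png",camera("wrist"))
E
```

```text
t 25.87 shift mm [-119.5 -207.7    4.7] turn deg [  0.    0.  147.5]
```

apply_moves --rows '[{"x":-19.9,"y":-34.6,"z":0,"ax":0,"ay":0,"az":0,"gripper":0},{"x":-19.9,"y":-34.6,"z":0,"ax":0,"ay":0,"az":0,"gripper":0},{"x":-19.9,"y":-34.6,"z":0,"ax":0,"ay":0,"az":0,"gripper":0},{"x":-19.9,"y":-34.6,"z":0,"ax":0,"ay":0,"az":0,"gripper":0},{"x":-19.9,"y":-34.6,"z":0,"ax":0,"ay":0,"az":0,"gripper":0}]'

```text
clock: 26.33
position: [0.6456, 0.1486, 0.143]
ee_rot: [-0.149, 0.989, -0.0, -0.001]
ft_force: [0.0, 0.2, 0.8]
grip_width: 1.005
grasp_force: 0.0
```

apply_moves --rows '[{"x":-19.9,"y":-34.6,"z":4,"ax":0,"ay":0,"az":0,"gripper":0},{"x":0,"y":0,"z":0,"ax":0,"ay":0,"az":7,"gripper":0},{"x":0,"y":0,"z":0,"ax":0,"ay":0,"az":7,"gripper":0},{"x":0,"y":0,"z":0,"ax":0,"ay":0,"az":7,"gripper":0},{"x":0,"y":0,"z":0,"ax":0,"ay":0,"az":7,"gripper":0}]'

```text
clock: 26.75
position: [0.6736, 0.1233, 0.1388]
ee_rot: [0.098, 0.995, -0.0, -0.001]
ft_force: [-0.1, -0.2, -1.1]
grip_width: 0.998
grasp_force: 0.0
```

apply_moves --rows '[{"x":0,"y":0,"z":0,"ax":0,"ay":0,"az":7,"gripper":0},{"x":0,"y":0,"z":0,"ax":0,"ay":0,"az":7,"gripper":0},{"x":0,"y":0,"z":0,"ax":0,"ay":0,"az":7,"gripper":0},{"x":0,"y":0,"z":0,"ax":0,"ay":0,"az":7,"gripper":0},{"x":0,"y":0,"z":0,"ax":0,"ay":0,"az":7,"gripper":0}]'

```text
clock: 27.17
position: [0.6735, 0.1233, 0.1389]
ee_rot: [0.393, 0.92, -0.001, -0.001]
ft_force: [-0.4, 0.3, 0.3]
grip_width: 0.994
grasp_force: 0.0
```

apply_moves --rows '[{"x":0,"y":0,"z":0,"ax":0,"ay":0,"az":7,"gripper":0},{"x":0,"y":0,"z":0,"ax":0,"ay":0,"az":7,"gripper":0},{"x":0,"y":0,"z":0,"ax":0,"ay":0,"az":7,"gripper":0},{"x":0,"y":0,"z":0,"ax":0,"ay":0,"az":7,"gripper":0},{"x":0,"y":0,"z":0,"ax":0,"ay":0,"az":7,"gripper":0}]'

```text
clock: 27.58
position: [0.6735, 0.1233, 0.1389]
ee_rot: [0.651, 0.759, -0.001, -0.001]
ft_force: [0.7, -1.0, -0.6]
grip_width: 0.997
grasp_force: 0.0
```

apply_moves --rows '[{"x":0,"y":0,"z":0,"ax":0,"ay":0,"az":7,"gripper":0},{"x":0,"y":0,"z":0,"ax":0,"ay":0,"az":7,"gripper":0},{"x":0,"y":0,"z":0,"ax":0,"ay":0,"az":7,"gripper":0},{"x":0,"y":0,"z":0,"ax":0,"ay":0,"az":7,"gripper":0},{"x":0,"y":0,"z":0,"ax":0,"ay":0,"az":7,"gripper":0}]'

```text
clock: 28.0
position: [0.6735, 0.1233, 0.1389]
ee_rot: [0.849, 0.528, -0.001, -0.0]
ft_force: [-0.7, 0.1, -0.2]
grip_width: 1.004
grasp_force: 0.0
```

apply_moves --rows '[{"x":0,"y":0,"z":0,"ax":0,"ay":0,"az":7,"gripper":0},{"x":0,"y":0,"z":0,"ax":0,"ay":0,"az":7,"gripper":0},{"x":0,"y":0,"z":0,"ax":0,"ay":0,"az":0,"gripper":0},{"x":0,"y":0,"z":0,"ax":0,"ay":0,"az":0,"gripper":0},{"x":0,"y":0,"z":0,"ax":0,"ay":0,"az":0,"gripper":0}]'

```text
clock: 28.42
position: [0.6738, 0.1234, 0.1396]
ee_rot: [0.905, 0.425, -0.001, -0.0]
ft_force: [0.4, 0.1, 0.7]
grip_width: 1.003
grasp_force: 0.0
```

```bash
python3 - <<'E'
from h import *
go(.6742,.1232,.027,49.6)
E
```

```text
t 28.42 shift mm [  0.2   0.5 112.6] turn deg [-0.   0.1  0.7]
```

apply_moves --rows '[{"x":0,"y":0,"z":32,"ax":0,"ay":0,"az":0,"gripper":0},{"x":0,"y":0,"z":32,"ax":0,"ay":0,"az":0,"gripper":0},{"x":0,"y":0,"z":30,"ax":0,"ay":0,"az":0,"gripper":0},{"x":0,"y":0,"z":18,"ax":0,"ay":0,"az":0,"gripper":0},{"x":0,"y":0,"z":0,"ax":0,"ay":0,"az":0,"gripper":0.5}]'

```text
clock: 28.83
position: [0.6714, 0.1224, 0.0232]
ee_rot: [0.905, 0.425, -0.004, -0.001]
ft_force: [-1.6, -0.6, 0.4]
grip_width: 0.882
grasp_force: 0.0
```

apply_moves --rows '[{"x":0,"y":0,"z":0,"ax":0,"ay":0,"az":0,"gripper":1},{"x":0,"y":0,"z":0,"ax":0,"ay":0,"az":0,"gripper":1},{"x":0,"y":0,"z":0,"ax":0,"ay":0,"az":0,"gripper":1},{"x":0,"y":0,"z":0,"ax":0,"ay":0,"az":0,"gripper":1},{"x":0,"y":0,"z":0,"ax":0,"ay":0,"az":0,"gripper":1}]'

```text
clock: 29.25
position: [0.6747, 0.1236, 0.0296]
ee_rot: [0.906, 0.423, 0.001, 0.0]
ft_force: [-3.2, 1.0, 14.8]
grip_width: 0.146
grasp_force: 35.8
```

apply_moves --rows '[{"x":0,"y":0,"z":0,"ax":0,"ay":0,"az":0,"gripper":1},{"x":0,"y":0,"z":0,"ax":0,"ay":0,"az":0,"gripper":1},{"x":0,"y":0,"z":0,"ax":0,"ay":0,"az":0,"gripper":1}]'

```text
clock: 29.5
position: [0.6748, 0.1237, 0.0298]
ee_rot: [0.906, 0.423, 0.001, 0.0]
ft_force: [-0.9, -0.6, 4.2]
grip_width: 0.134
grasp_force: 58.4
```

apply_moves --rows '[{"x":0,"y":0,"z":-10,"ax":0,"ay":0,"az":0,"gripper":1},{"x":0,"y":0,"z":-35,"ax":0,"ay":0,"az":0,"gripper":1},{"x":0,"y":0,"z":-35,"ax":0,"ay":0,"az":0,"gripper":1},{"x":0,"y":0,"z":-35,"ax":0,"ay":0,"az":0,"gripper":1},{"x":0,"y":0,"z":0,"ax":0,"ay":0,"az":0,"gripper":1}]'

```text
clock: 29.92
position: [0.677, 0.1251, 0.1522]
ee_rot: [0.906, 0.423, 0.005, 0.001]
ft_force: [0.3, 0.8, 0.1]
grip_width: 0.137
grasp_force: 58.6
```

apply_moves --rows '[{"x":0,"y":0,"z":0,"ax":0,"ay":0,"az":0,"gripper":1},{"x":0,"y":0,"z":0,"ax":0,"ay":0,"az":0,"gripper":1}]'

```text
clock: 30.08
position: [0.6739, 0.1232, 0.1434]
ee_rot: [0.906, 0.423, -0.0, 0.0]
ft_force: [-0.5, -0.7, -0.8]
grip_width: 0.136
grasp_force: 58.6
```

```bash
python3 - <<'E'
from h import *
go(.4745,.384,.14,-163)
o=get_obs();print(o["position"],o["joint_pos"].round(2))
E
```

```text
t 30.08 shift mm [  72.1 -320.3    3.2] turn deg [  -0.     0.  -146.9]
[0.67392789 0.12323351 0.14340898] [ 0.3   0.67 -0.83  1.37  0.49  1.31 -1.24]
```

apply_moves --rows '[{"x":8,"y":-35.6,"z":0,"ax":0,"ay":0,"az":0,"gripper":1},{"x":8,"y":-35.6,"z":0,"ax":0,"ay":0,"az":0,"gripper":1},{"x":8,"y":-35.6,"z":0,"ax":0,"ay":0,"az":0,"gripper":1},{"x":8,"y":-35.6,"z":0,"ax":0,"ay":0,"az":0,"gripper":1},{"x":8,"y":-35.6,"z":0,"ax":0,"ay":0,"az":0,"gripper":1}]'

```text
clock: 30.5
position: [0.5614, 0.2689, 0.1419]
ee_rot: [0.906, 0.423, -0.001, 0.0]
ft_force: [0.9, 0.2, -0.9]
grip_width: 0.138
grasp_force: 58.7
```

apply_moves --rows '[{"x":8,"y":-35.6,"z":0,"ax":0,"ay":0,"az":0,"gripper":1},{"x":8,"y":-35.6,"z":0,"ax":0,"ay":0,"az":0,"gripper":1},{"x":8,"y":-35.6,"z":0,"ax":0,"ay":0,"az":0,"gripper":1},{"x":8,"y":-35.6,"z":0,"ax":0,"ay":0,"az":0,"gripper":1},{"x":0,"y":0,"z":0,"ax":0,"ay":0,"az":-7,"gripper":1}]'

```text
clock: 30.92
position: [0.4669, 0.3911, 0.1429]
ee_rot: [0.877, 0.48, -0.001, -0.002]
ft_force: [-1.6, 0.6, -0.2]
grip_width: 0.138
grasp_force: 58.7
```

apply_moves --rows '[{"x":0,"y":0,"z":0,"ax":0,"ay":0,"az":-7,"gripper":1},{"x":0,"y":0,"z":0,"ax":0,"ay":0,"az":-7,"gripper":1},{"x":0,"y":0,"z":0,"ax":0,"ay":0,"az":-7,"gripper":1},{"x":0,"y":0,"z":0,"ax":0,"ay":0,"az":-7,"gripper":1},{"x":0,"y":0,"z":0,"ax":0,"ay":0,"az":-7,"gripper":1}]'

```text
clock: 31.33
position: [0.474, 0.3836, 0.1419]
ee_rot: [0.692, 0.722, -0.001, -0.0]
ft_force: [-0.2, -0.2, -0.9]
grip_width: 0.137
grasp_force: 58.7
```

apply_moves --rows '[{"x":0,"y":0,"z":0,"ax":0,"ay":0,"az":-7,"gripper":1},{"x":0,"y":0,"z":0,"ax":0,"ay":0,"az":-7,"gripper":1},{"x":0,"y":0,"z":0,"ax":0,"ay":0,"az":-7,"gripper":1},{"x":0,"y":0,"z":0,"ax":0,"ay":0,"az":-7,"gripper":1},{"x":0,"y":0,"z":0,"ax":0,"ay":0,"az":-7,"gripper":1}]'

```text
clock: 31.75
position: [0.4741, 0.3836, 0.1419]
ee_rot: [0.443, 0.897, -0.001, -0.001]
ft_force: [-0.5, 1.1, -0.9]
grip_width: 0.137
grasp_force: 58.7
```

apply_moves --rows '[{"x":0,"y":0,"z":0,"ax":0,"ay":0,"az":-7,"gripper":1},{"x":0,"y":0,"z":0,"ax":0,"ay":0,"az":-7,"gripper":1},{"x":0,"y":0,"z":0,"ax":0,"ay":0,"az":-7,"gripper":1},{"x":0,"y":0,"z":0,"ax":0,"ay":0,"az":-7,"gripper":1},{"x":0,"y":0,"z":0,"ax":0,"ay":0,"az":-7,"gripper":1}]'

```text
clock: 32.17
position: [0.4741, 0.3837, 0.1419]
ee_rot: [0.153, 0.988, -0.001, -0.001]
ft_force: [-0.0, 0.8, -1.1]
grip_width: 0.137
grasp_force: 58.7
```

apply_moves --rows '[{"x":0,"y":0,"z":0,"ax":0,"ay":0,"az":-7,"gripper":1},{"x":0,"y":0,"z":0,"ax":0,"ay":0,"az":-7,"gripper":1},{"x":0,"y":0,"z":0,"ax":0,"ay":0,"az":-7,"gripper":1},{"x":0,"y":0,"z":0,"ax":0,"ay":0,"az":-7,"gripper":1},{"x":0,"y":0,"z":0,"ax":0,"ay":0,"az":-7,"gripper":1}]'

```text
clock: 32.58
position: [0.4741, 0.3837, 0.1419]
ee_rot: [-0.152, 0.988, -0.001, -0.001]
ft_force: [0.2, -0.1, -1.4]
grip_width: 0.136
grasp_force: 58.7
```

apply_moves --rows '[{"x":0,"y":0,"z":0,"ax":0,"ay":0,"az":0,"gripper":1},{"x":0,"y":0,"z":0,"ax":0,"ay":0,"az":0,"gripper":1},{"x":0,"y":0,"z":0,"ax":0,"ay":0,"az":0,"gripper":1}]'

```text
clock: 32.83
position: [0.4743, 0.384, 0.1426]
ee_rot: [-0.147, 0.989, -0.0, -0.0]
ft_force: [0.4, 0.3, -0.3]
grip_width: 0.135
grasp_force: 58.7
```

```bash
python3 - <<'E'
from h import *
go(.4745,.384,.034,-163)
o=get_obs();print(o["position"],o["joint_pos"].round(2),o["grasp_force"])
E
```

```text
t 32.83 shift mm [ -0.3  -0.  108.6] turn deg [-0.  -0.1 -0.1]
[0.47432566 0.38402777 0.14264736] [ 0.16  0.82 -1.38  1.58  0.81  1.43  0.58] 58.65283191204071
```

apply_moves --rows '[{"x":0,"y":0,"z":25,"ax":0,"ay":0,"az":0,"gripper":1},{"x":0,"y":0,"z":25,"ax":0,"ay":0,"az":0,"gripper":1},{"x":0,"y":0,"z":0,"ax":0,"ay":0,"az":0,"gripper":1}]'

```text
clock: 33.08
position: [0.4736, 0.3821, 0.0889]
ee_rot: [-0.147, 0.989, -0.002, -0.002]
ft_force: [-0.1, -1.3, -2.1]
grip_width: 0.14
grasp_force: 58.6
```

```bash
python3 - <<'E'
from h import *
go(.4745,.384,.034,-163)
print(get_obs()["joint_pos"].round(2))
E
```

```text
t 33.08 shift mm [-1.7  1.7 54.9] turn deg [-0.2 -0.3 -0.1]
[ 0.14  0.87 -1.32  1.62  0.86  1.35  0.56]
```

Joint 3 moves away from its limit as the arm descends, so I'll continue.

apply_moves --rows '[{"x":0,"y":0,"z":28,"ax":0,"ay":0,"az":0,"gripper":1},{"x":0,"y":0,"z":23,"ax":0,"ay":0,"az":0,"gripper":1},{"x":0,"y":0,"z":5,"ax":0,"ay":0,"az":0,"gripper":1},{"x":0,"y":0,"z":2.5,"ax":0,"ay":0,"az":0,"gripper":1}]'

```text
clock: 33.42
position: [0.4743, 0.384, 0.0347]
ee_rot: [-0.148, 0.989, -0.0, -0.001]
ft_force: [-0.3, -0.1, 0.1]
grip_width: 0.133
grasp_force: 58.7
```

apply_moves --rows '[{"x":0,"y":0,"z":0,"ax":0,"ay":0,"az":0,"gripper":1},{"x":0,"y":0,"z":0,"ax":0,"ay":0,"az":0,"gripper":1},{"x":0,"y":0,"z":0,"ax":0,"ay":0,"az":0,"gripper":1}]'

```text
clock: 33.67
position: [0.475, 0.3849, 0.0364]
ee_rot: [-0.148, 0.989, 0.0, 0.001]
ft_force: [0.0, -0.1, -0.7]
grip_width: 0.136
grasp_force: 58.7
```

apply_moves --rows '[{"x":0,"y":0,"z":0,"ax":0,"ay":0,"az":0,"gripper":0.65},{"x":0,"y":0,"z":0,"ax":0,"ay":0,"az":0,"gripper":0.65},{"x":0,"y":0,"z":0,"ax":0,"ay":0,"az":0,"gripper":0.65},{"x":0,"y":0,"z":0,"ax":0,"ay":0,"az":0,"gripper":0.65}]'

```text
clock: 34.0
position: [0.4747, 0.3843, 0.0351]
ee_rot: [-0.149, 0.989, 0.0, 0.0]
ft_force: [-0.1, -0.6, 0.5]
grip_width: 0.349
grasp_force: 0.0
```

apply_moves --rows '[{"x":0,"y":0,"z":-15,"ax":0,"ay":0,"az":0,"gripper":0.65},{"x":0,"y":0,"z":-30,"ax":0,"ay":0,"az":0,"gripper":0.65},{"x":0,"y":0,"z":-30,"ax":0,"ay":0,"az":0,"gripper":0},{"x":0,"y":0,"z":-30,"ax":0,"ay":0,"az":0,"gripper":0},{"x":0,"y":0,"z":0,"ax":0,"ay":0,"az":0,"gripper":0}]'

```text
clock: 34.42
position: [0.4753, 0.3868, 0.1468]
ee_rot: [-0.149, 0.989, 0.002, 0.003]
ft_force: [0.4, 0.9, 0.2]
grip_width: 0.761
grasp_force: 0.0
```

apply_moves --rows '[{"x":0,"y":0,"z":0,"ax":0,"ay":0,"az":0,"gripper":0},{"x":0,"y":0,"z":0,"ax":0,"ay":0,"az":0,"gripper":0}]'

```text
clock: 34.58
position: [0.4746, 0.3841, 0.1401]
ee_rot: [-0.149, 0.989, -0.0, 0.0]
ft_force: [-0.4, 0.0, -0.6]
grip_width: 0.995
grasp_force: 0.0
```

```bash
python3 - <<'E'
from h import *
o=get_obs();print(o["position"],o["joint_pos"].round(2),o["ft_force"].round(1))
save("w11.png",camera("wrist"))
E
```

```text
[0.47456831 0.38411215 0.14005729] [ 0.16  0.82 -1.37  1.58  0.81  1.42  0.59] [-0.4  0.  -0.6]
```

View pics/w11.png

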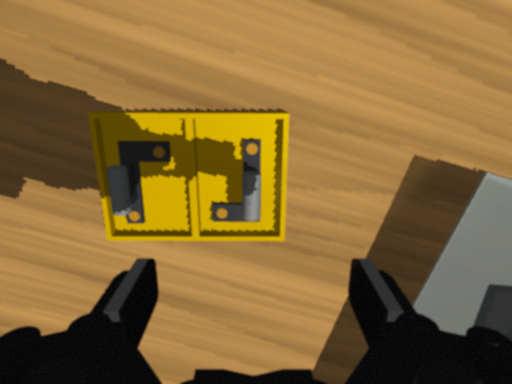

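Both right-hand hinges lie flat in the yellow tray with the barrels up, one per compartment, at (135,185) and (245,185). The gripper is clear, so I'm handing in.

```bash
python3 -c "
from workcell import *
print(hand_in())"
```

```text
the job is handed in; nothing more can be done
None
```

I put both left-hand hinges in the small blue tray and both right-hand hinges in the yellow tray, one per compartment, flat with the barrels up, and handed the job in at about 35 s; the other parts were left alone, though I took no final overview picture of them.

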